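# Rub down the sill seam, then stand the float to dry

## Task

Take the yellow rubbing float from the cork mat and slowly rub its sole lengthwise along the whole seam of the terrazzo slab, from the brass-marked end to the plain end in one stroke, pressing steadily with about 10 newtons (a kilo's weight) and never lifting off on the way. Then lay it flat on the cork mat again, let go, and take a fresh hold to stand it upright on its heel in the middle of the clay saucer to dry. Leave the pail, pegs tin and jar where they are, and do not shift the saucer.

Things in the scene. Friction and masses are not known exactly. Their poses are not given: they have to be found in the camera images.
- float: loose rubbing float, 0.4 kg: sole block 150 x 66 x 22 mm (dark grit below, yellow above), black rubber handle ridge on its back. Origin: centre of the sole's underside; x from heel (-75 mm) to toe (+75), z up out of the back. Handle: x -75 to +15 mm (flush with the heel), 26 mm wide, z 22 to 62 mm. It stands on its flat heel end, x up. Starts sole down on the mat
- float_handle (a point): middle of the float's handle ridge, at x -30, y 0, z 44 mm in the float's frame
- float_heel (a point): middle of the float's heel end face, at x -75, y 0, z 25 mm in the float's frame
- slab: speckled pinkish terrazzo slab, fixed, hard, 260 x 80 x 30 mm, top flat and level; origin: centre of its underside, x along its length. A dark seam runs along the middle of the top. A brass strip marks the end at x -130 mm; the other is plain. Rub with the float flat, lengthwise along the slab (either way round), centred on the seam, about 10 N between them
- slab_start (a point): point on the slab's top (x -55 mm) above which the float's centre begins the stroke: the float's end is then flush with the brass-marked end of the slab
- slab_end (a point): point on the slab's top (x +55 mm) above which the float's centre ends the stroke: the float's end is then flush with the plain end
- mat: cork mat, fixed, 220 x 140 x 4 mm thick, lying on the ledge; origin: centre of its underside, x along its length
- saucer: round clay saucer, loose, 0.6 kg, 176 mm across; its flat floor is 8 mm above its origin (centre of its underside), 160 mm across inside a rim that rises to 22 mm
- pail: small blue plastic pail, loose bystander, 136 mm across the rim, 130 mm high; origin: centre of its underside
- tin: stainless pegs tin, loose bystander, 84 mm across, 85 mm high, clothes pegs standing out to about 105 mm; origin: centre of its underside
- jar: green glass jar, loose bystander, 76 mm across, 110 mm high; origin: centre of its underside
Not all that is in view belongs to the job. There is more than one size of the float; the one meant has the size given above.

How it is judged (in metres and radians):
On the way, in this order (a step that is already met when the one before it is completed fails the run):
1. the float is pressed flat and lengthwise on the slab's seam with 4 to 20 N, its centre near slab_start (slab x under -45 mm) (contact force between float and slab between 4 and 20 N and y of float in the frame of slab between -0.015 and 0.015 m and angle between the x axis of float and the x axis of slab, either way round below 0.2 rad and angle between float's own z axis and vertical below 0.1 rad and x of float in the frame of slab below -0.045 m), for 0.25 s.
2. still pressed flat and lengthwise on the slab's seam with 4 to 20 N, its centre passing slab x -37 to -15 mm for 0.25 s (contact force between float and slab between 4 and 20 N and y of float in the frame of slab between -0.015 and 0.015 m and angle between the x axis of float and the x axis of slab, either way round below 0.2 rad and angle between float's own z axis and vertical below 0.1 rad and x of float in the frame of slab between -0.037 and -0.015 m), for 0.25 s.
3. still pressed flat and lengthwise on the slab's seam with 4 to 20 N, its centre passing slab x -11 to 11 mm for 0.25 s (contact force between float and slab between 4 and 20 N and y of float in the frame of slab between -0.015 and 0.015 m and angle between the x axis of float and the x axis of slab, either way round below 0.2 rad and angle between float's own z axis and vertical below 0.1 rad and x of float in the frame of slab between -0.011 and 0.011 m), for 0.25 s.
4. still pressed flat and lengthwise on the slab's seam with 4 to 20 N, its centre passing slab x 15 to 37 mm for 0.25 s (contact force between float and slab between 4 and 20 N and y of float in the frame of slab between -0.015 and 0.015 m and angle between the x axis of float and the x axis of slab, either way round below 0.2 rad and angle between float's own z axis and vertical below 0.1 rad and x of float in the frame of slab between 0.015 and 0.037 m), for 0.25 s.
5. still pressed flat and lengthwise on the slab's seam with 4 to 20 N, its centre near slab_end (slab x over 45 mm) (contact force between float and slab between 4 and 20 N and y of float in the frame of slab between -0.015 and 0.015 m and angle between the x axis of float and the x axis of slab, either way round below 0.2 rad and angle between float's own z axis and vertical below 0.1 rad and x of float in the frame of slab above 0.045 m), for 0.25 s.
6. the float lies flat and still on the cork mat (centres within 70 mm), not touched by the robot (angle between float's own z axis and vertical below 0.08 rad and horizontal distance between float and mat below 0.07 m and z of float in the frame of mat below 0.008 m and contact force between each of the arm, the fingers and float below 0.05 N and linear speed of float below 0.02 m/s), for 0.2 s.
At the end, for the whole second after the job is handed in: After the stroke and after lying released on the mat, the float stands still on its heel on the saucer's floor, toe up, within 0.1 rad of upright, the middle of its heel within 35 mm of the saucer's centre, released; the saucer lies within 30 mm of where it began (angle between float's own x axis and vertical below 0.1 rad and horizontal distance between float_heel and saucer below 0.035 m and z of float_heel in the frame of saucer between 0.004 and 0.013 m and linear speed of float below 0.02 m/s and angular speed of float below 0.1 rad/s and contact force between the fingers and float below 0.05 N and distance of saucer from where it was at the start of the episode below 0.03 m); the robot touches nothing.
It fails at once if the float, sole down, is lifted 4 to 20 mm off the slab while its centre is over the middle of the slab (within 40 mm of the middle lengthwise and across) (angle between float's own z axis and vertical below 0.35 rad and z of float in the frame of slab between 0.034 and 0.05 m and x of float in the frame of slab between -0.04 and 0.04 m and y of float in the frame of slab between -0.04 and 0.04 m).
It fails at once if the float is pressed on the slab with more than 40 N (contact force between float and slab above 40 N).
It fails at once if the pail, tin or jar is shifted by more than 20 mm (distance of any of pail, tin, jar from where it was at the start of the episode above 0.02 m).
It fails at once if the saucer is shifted by more than 30 mm (distance of saucer from where it was at the start of the episode above 0.03 m).
It also fails if it takes over 72 s, if anything falls off the work surface, if the arm or the gripper's body presses on something with over 40 N, if the wrist force passes 120 N, or if a joint passes its speed limit or range.

## Robot

A 7-joint arm with a two-finger parallel gripper is mounted at the origin on the work surface. World frame = base frame: x ahead of the robot, y to its left, z up, the work surface at z = 0. Lengths are in mm, angles in degrees, forces in N, time in s.
With the tool pointing down it reaches from about 400 to 925 mm from the base axis. Payload 5.6 kg.
Tool frame: the origin (TCP) lies at the very end of the fingers, on their centre line; the grasp point (between the pads) lies 19 mm behind it; z points along the fingers, x is the direction in which the jaws open and shut, and the axes are right-handed (so a half turn about z gives the same grasp; the last joint's range is limited). The gripper opens to 85 mm and grips with 20 to 120 N. Pads are 22 mm wide; open, the fingers measure 114 mm over their backs; the gripper's body (76 mm by 85 mm) begins 54 mm behind the grasp point. The pads swing forward as they close: fully open they stand 13 mm farther back than shut.
Start: joints at [64.63, 26.786, -0.665, 91.828, 0.344, 61.387, -3.226], TCP at [252.963, -598.764, 231.29] pointing down, gripper open.
Joint ranges: [-144.91, 144.91], [-17.63, 115.5], [-89.93, 88.59], [15.96, 139.68], [-74.01, 254.01], [8.47, 105.57], [-167.45, 167.45]. Speed limits (degrees/s): [147.25, 147.25, 180, 180, 180, 180, 180].

## Interface

Orientations are given as a 3x3 rotation matrix whose columns are the frame's x, y, z axes.
In Python, from workcell import env gives the robot as it stands.
- The arm moves only by the shell command python3 -m inch 'ROWS' [FORCE]. ROWS is JSON, a list of rows, each an object of numbers: "rx", "ry", "rz": the turn, a rotation vector about the tool's x, y, z in degrees; "x", "y", "z": the shift along the tool's x, y, z in cm; "grip": the opening in per cent of the stroke, from 0 (shut) to 100 (fully open). A call has 1 to 20 rows; each row is the pose to reach, as a shift and turn from the pose commanded when the call began, along the tool's axes at that moment; what a row does not reach only later rows make up. A row lasts 1/10 s, in which the tool goes at most 50 mm and 8.59 degrees, less where a joint would pass 70% of its speed; a pose out of reach is approached as far as the arm can. A call with a gripper value outside its range is refused whole. The fingers move at their own pace and stop on an object; FORCE is the grip in N (left out, the last holds). Time passes only in rows, so rows that repeat a pose let the fingers close. It gives the time, the measured TCP pose, the force and the opening at its end, in the units of the state.
- env.state(): the state, without advancing time (a new reading comes with each control period).
- env.camera(name): name is "side" or "top" or "wrist"; returns a dict with "color" (480x640x3 uint8, red, green, blue), "vfov" (degrees; the focal length in pixels is half the picture's height over the tangent of half this angle, whatever the lens; pixels are square), "cx", "cy" (the principal point, pixels), "k1" (the pictures are not rectified: a ray, as slopes to the right and down, at radius r is drawn at 1 + k1 r^2 times it, then the intrinsics apply), "R" (3x3) and "t" (3): a world point X has camera coordinates R X + t. Camera axes: x right, y down, z forward; pixel columns grow to the right and rows downward; lengths in mm; the calibration is good to about 2 mm. A picture is of the moment at which its call begins. There is no depth.
- env.close_job(): hands the job in, once; it reports no verdict.
The state is a dict: "time_s": time; "joint_positions": joint angles; "joint_vel": joint speeds; "tau": joint torques, N m; "position": TCP position; "ee_rot": TCP orientation; "contact_force": force on the tool from outside, world axes, zero at the start; "moment": the same for the moment, N m; "gripper_width": finger opening in mm.
Only numpy, scipy, OpenCV 4.12 (cv2) and the standard library are available. Lean on these libraries where they do the work, as an engineer would, in place of code of your own. Each camera call takes 0.05 s, during which the arm holds its last target. There are 200 camera calls.

## Working session

There is one attempt and no reset: what is moved stays moved. The work goes in short steps, Python scripts to look and compute and a shell command to move; the robot and the scene stay as the last step left them, time stands still between calls to the robot, and variables do not carry over. Pictures are saved under pics/ and viewed, about 8 in all and at most 12, crops included, and the job is handed in when it is done.

```bash
mkdir -p pics; ls; python3 - <<'E'
from workcell import env
import cv2,numpy as np
s=env.state(); print({k:np.round(v,3).tolist() for k,v in s.items()})
for n in("top","side"):
    c=env.camera(n); cv2.imwrite(f"pics/{n}0.png",c["color"][:,:,::-1]); print(n,c["vfov"],c["cx"],c["cy"],c["k1"],np.round(c["R"],3).tolist(),c["t"])
E
```

```text
pics
{'time_s': 0.0, 'joint_positions': [64.628, 26.837, -0.663, 91.883, 0.343, 61.386, -3.226], 'joint_vel': [-0.116, -0.029, -0.022, 0.059, 0.118, -0.131, -0.091], 'tau': [0.0, -53.238, 0.022, -25.13, 0.012, 0.008, 0.0], 'position': [252.721, -598.242, 230.315], 'ee_rot': [[0.389, -0.921, -0.001], [-0.921, -0.389, 0.002], [-0.002, 0.0, -1.0]], 'contact_force': [-0.631, -0.375, -0.475], 'moment': [-0.035, -0.012, 0.044], 'gripper_width': 85.064}
top 46.69041905966312 323.1749357178162 245.3171460032523 -0.06272184437500794 [[0.028, -1.0, -0.001], [-0.986, -0.027, -0.163], [0.163, 0.006, -0.987]] [ 102.78314993  567.90580707 1581.1396536 ]
side 42.612658285772596 324.6105742629096 241.7103619087836 0.05397057068970649 [[-0.719, -0.695, 0.001], [-0.537, 0.555, -0.635], [0.44, -0.458, -0.772]] [ 496.33427646  291.0677422  1231.05846283]
```

View pics/top0.png

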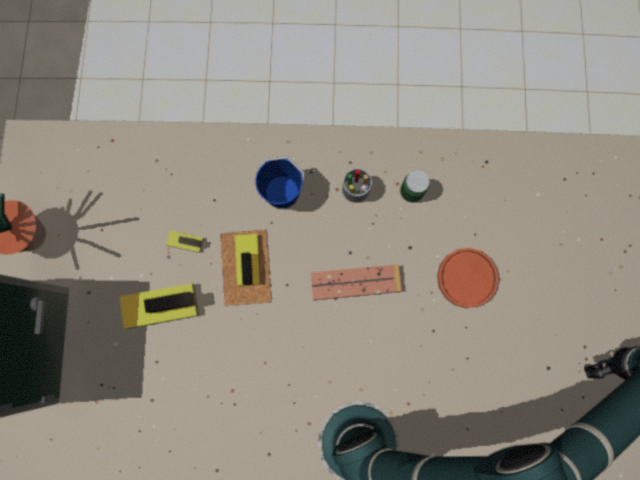

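View pics/side0.png

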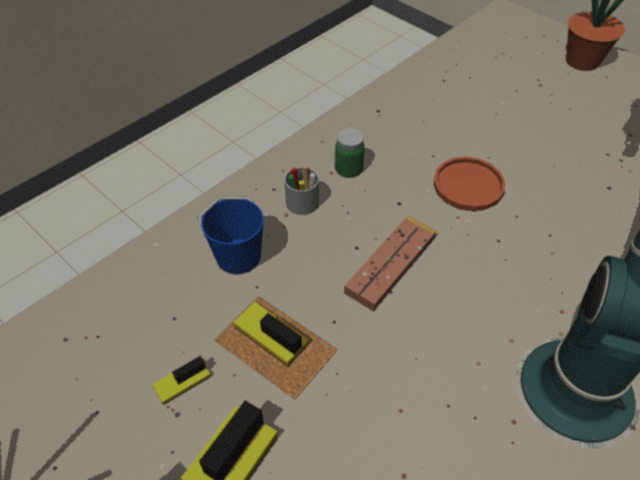

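```bash
cat > h.py <<'E'
import cv2,numpy as np
def und(c,p):
    f=240/np.tan(np.radians(c["vfov"]/2)); K=np.array([[f,0,c["cx"]],[0,f,c["cy"]],[0,0,1.]])
    return cv2.undistortPoints(np.float64(p).reshape(-1,1,2),K,np.array([c["k1"],0,0,0.]))[:,0]
def ray(c,p,z):
    d=np.c_[und(c,p),np.ones(len(np.reshape(p,(-1,2))))]@c["R"]; o=-c["R"].T@c["t"]
    return (o+d*((z-o[2])/d[:,2])[:,None])[:,:2]
def blob(c,lo,hi,z,roi):
    h=cv2.cvtColor(c["color"],cv2.COLOR_RGB2HSV); m=cv2.inRange(h,np.array(lo),np.array(hi)); k=np.zeros_like(m)
    x0,y0,x1,y1=roi;k[y0:y1,x0:x1]=255
    m=cv2.morphologyEx(m&k,cv2.MORPH_CLOSE,np.ones((3,3)))
    cs=max(cv2.findContours(m,0,1)[0],key=cv2.contourArea)
    w=ray(c,cs[:,0].astype(float),z); r=cv2.minAreaRect(w.astype(np.float32))
    return r,cs,w
def show(n,r):
    b=cv2.boxPoints(r); print(n,"c",np.round(r[0],1),"sz",np.round(r[1],1),"ang",round(r[2],1))
E
python3 - <<'E'
from h import *
from workcell import env
c=env.camera("top")
for n,lo,hi,z,roi in [("mat",(8,80,60),(19,255,255),4,(215,220,280,312)),("yel",(24,120,60),(36,255,255),26,(215,220,280,300)),
  ("handle",(0,0,0),(180,255,45),66,(230,245,262,292)),("slab",(0,60,110),(23,255,255),30,(300,255,412,310)),("brass",(15,100,60),(28,255,255),30,(390,255,412,300)),
  ("saucer",(0,120,60),(12,255,255),22,(425,240,510,315))]:
    r,cs,w=blob(c,lo,hi,z,roi); show(n,r); x,y,w_,h_=cv2.boundingRect(cs); print("  px",x,y,w_,h_)
E
```

```text
mat c [500.1 349.7] sz [219.1 139.5] ang 6.5
  px 221 230 50 76
yel c [520.8 341.7] sz [151.1  68.6] ang 5.7
  px 235 234 24 52
handle c [488.3 336.8] sz [85.8 24.1] ang 5.7
  px 242 254 10 30
slab c [462.4  20. ] sz [ 82.9 262.9] ang 7.0
  px 311 264 91 36
brass c [ 476.8 -101.2] sz [77.5 12.7] ang 6.8
  px 394 265 7 27
saucer c [ 484.6 -311.8] sz [172.9 175.9] ang 27.8
  px 438 248 60 59
```

```bash
cat >> h.py <<'E'
from scipy.spatial.transform import Rotation as Ro
def pose(yaw,tilt=0):
    # tool x at yaw; tool z down, tilted by tilt about tool x
    a=np.radians(yaw); x=np.array([np.cos(a),np.sin(a),0]); z=np.array([0,0,-1.]); R=np.c_[x,np.cross(z,x),z]
    return R@Ro.from_euler("x",tilt,degrees=True).as_matrix()
def to(p,R=None):
    from workcell import env
    s=env.state(); R0=np.array(s["ee_rot"]); d=R0.T@(np.array(p)-s["position"])/10
    rv=Ro.from_matrix(R0.T@(R0 if R is None else R)).as_rotvec(degrees=True)
    print("t",round(s["time_s"],2),"xyz cm",np.round(d,2),"rv",np.round(rv,1),"F",np.round(s["contact_force"],1),"w",round(s["gripper_width"],1))
E
python3 - <<'E'
from h import *
to((450,0,250),pose(7))
E
```

```text
t 0.15 xyz cm [-47.45 -41.46  -1.89] rv [ -0.    0.1 -74.1] F [ 0.1  1.1 -1.2] w 85.6
```

```bash
P='{"x":-47.5,"y":-41.5,"z":-1.9,"rz":-74}'; python3 -m inch '[{"x":-12,"y":-10.4,"z":-1,"rz":-19},{"x":-24,"y":-21,"z":-1.5,"rz":-37},{"x":-36,"y":-31,"z":-1.9,"rz":-56},{"x":-47.5,"y":-41.5,"z":-1.9,"rz":-74},{"x":-47.5,"y":-41.5,"z":-1.9,"rz":-74},{"x":-47.5,"y":-41.5,"z":-1.9,"rz":-74},{"x":-47.5,"y":-41.5,"z":-1.9,"rz":-74},{"x":-47.5,"y":-41.5,"z":-1.9,"rz":-74},{"x":-47.5,"y":-41.5,"z":-1.9,"rz":-74},{"x":-47.5,"y":-41.5,"z":-1.9,"rz":-74},{"x":-47.5,"y":-41.5,"z":-1.9,"rz":-74},{"x":-47.5,"y":-41.5,"z":-1.9,"rz":-74},{"x":-47.5,"y":-41.5,"z":-1.9,"rz":-74},{"x":-47.5,"y":-41.5,"z":-1.9,"rz":-74},{"x":-47.5,"y":-41.5,"z":-1.9,"rz":-74},{"x":-47.5,"y":-41.5,"z":-1.9,"rz":-74}]'
python3 - <<'E'
from h import *
print(np.round(__import__("workcell").env.state()["joint_positions"],1))
to((511,340,200),pose(96))
E
```

```text
[64.6 26.8 -0.7 91.9  0.3 61.4 -3.2]
t 0.15 xyz cm [-76.39 -60.31   3.15] rv [-1.000e-01  0.000e+00 -1.631e+02] F [ 0.1  1.1 -1.2] w 85.6invalid input
```

```bash
python3 -m inch '[{"x":-12,"y":-14,"z":-1,"rx":0,"ry":0,"rz":-20,"grip":100},{"x":-25,"y":-29,"z":-1.8,"rx":0,"ry":0,"rz":-40,"grip":100},{"x":-37.9,"y":-44.6,"z":-1.9,"rx":0,"ry":0,"rz":-66,"grip":100},{"x":-37.9,"y":-44.6,"z":-1.9,"rx":0,"ry":0,"rz":-66,"grip":100},{"x":-37.9,"y":-44.6,"z":-1.9,"rx":0,"ry":0,"rz":-66,"grip":100},{"x":-37.9,"y":-44.6,"z":-1.9,"rx":0,"ry":0,"rz":-66,"grip":100},{"x":-37.9,"y":-44.6,"z":-1.9,"rx":0,"ry":0,"rz":-66,"grip":100},{"x":-37.9,"y":-44.6,"z":-1.9,"rx":0,"ry":0,"rz":-66,"grip":100},{"x":-37.9,"y":-44.6,"z":-1.9,"rx":0,"ry":0,"rz":-66,"grip":100},{"x":-37.9,"y":-44.6,"z":-1.9,"rx":0,"ry":0,"rz":-66,"grip":100},{"x":-37.9,"y":-44.6,"z":-1.9,"rx":0,"ry":0,"rz":-66,"grip":100},{"x":-37.9,"y":-44.6,"z":-1.9,"rx":0,"ry":0,"rz":-66,"grip":100},{"x":-37.9,"y":-44.6,"z":-1.9,"rx":0,"ry":0,"rz":-66,"grip":100},{"x":-37.9,"y":-44.6,"z":-1.9,"rx":0,"ry":0,"rz":-66,"grip":100}]'; python3 -c "
from h import *
to((511,340,200),pose(96))"
```

```text
time_s: 1.65
position: [450.4, 5.3, 253.1]
ee_rot: [[0.991, 0.132, -0.001], [0.132, -0.991, -0.0], [-0.001, 0.0, -1.0]]
contact_force: [-0.2, 0.2, -0.4]
gripper_width: 85.2
t 1.65 xyz cm [ 10.44 -32.38   5.3 ] rv [ -0.    0.  -88.4] F [-0.2  0.2 -0.4] w 85.2
```

```bash
python3 -m inch '[{"x":10.4,"y":-32.4,"z":5.3,"rx":0,"ry":0,"rz":-40,"grip":100},{"x":10.4,"y":-32.4,"z":5.3,"rx":0,"ry":0,"rz":-40,"grip":100},{"x":10.4,"y":-32.4,"z":5.3,"rx":0,"ry":0,"rz":-40,"grip":100},{"x":10.4,"y":-32.4,"z":5.3,"rx":0,"ry":0,"rz":-88.4,"grip":100},{"x":10.4,"y":-32.4,"z":5.3,"rx":0,"ry":0,"rz":-88.4,"grip":100},{"x":10.4,"y":-32.4,"z":5.3,"rx":0,"ry":0,"rz":-88.4,"grip":100},{"x":10.4,"y":-32.4,"z":5.3,"rx":0,"ry":0,"rz":-88.4,"grip":100},{"x":10.4,"y":-32.4,"z":5.3,"rx":0,"ry":0,"rz":-88.4,"grip":100},{"x":10.4,"y":-32.4,"z":5.3,"rx":0,"ry":0,"rz":-88.4,"grip":100},{"x":10.4,"y":-32.4,"z":5.3,"rx":0,"ry":0,"rz":-88.4,"grip":100},{"x":10.4,"y":-32.4,"z":5.3,"rx":0,"ry":0,"rz":-88.4,"grip":100},{"x":10.4,"y":-32.4,"z":5.3,"rx":0,"ry":0,"rz":-88.4,"grip":100},{"x":10.4,"y":-32.4,"z":5.3,"rx":0,"ry":0,"rz":-88.4,"grip":100},{"x":10.4,"y":-32.4,"z":5.3,"rx":0,"ry":0,"rz":-88.4,"grip":100}]'; python3 - <<'E'
from h import *
from workcell import env
print(np.round(env.state()["joint_positions"],1))
c=env.camera("wrist"); cv2.imwrite("pics/w1.png",c["color"][:,:,::-1])
W=c["color"].shape[1]
for n,lo,hi,z in [("yel",(24,120,60),(36,255,255),26),("handle",(0,0,0),(180,255,45),66)]:
    r,cs,w=blob(c,lo,hi,z,(0,0,640,480)); show(n,r); print(cv2.boundingRect(cs))
to((511,340,32),pose(96))
E
```

```text
time_s: 3.05
position: [511.9, 338.8, 200.3]
ee_rot: [[-0.101, 0.995, 0.0], [0.995, 0.101, -0.001], [-0.001, 0.0, -1.0]]
contact_force: [-0.4, -0.4, 0.3]
gripper_width: 85.3
[  1.2  37.  -54.2  96.2  32.9  64.2  33.2]
yel c [519.1 339.8] sz [149.4  66.3] ang 5.6
(281, 127, 86, 184)
handle c [642.2 349.6] sz [218.3 593.7] ang 6.0
(0, 256, 640, 224)
t 3.1 xyz cm [ 0.12 -0.07 16.83] rv [ 0.   0.  -0.2] F [ 0.5 -0.4 -1.1] w 85.4
```

View pics/w1.png

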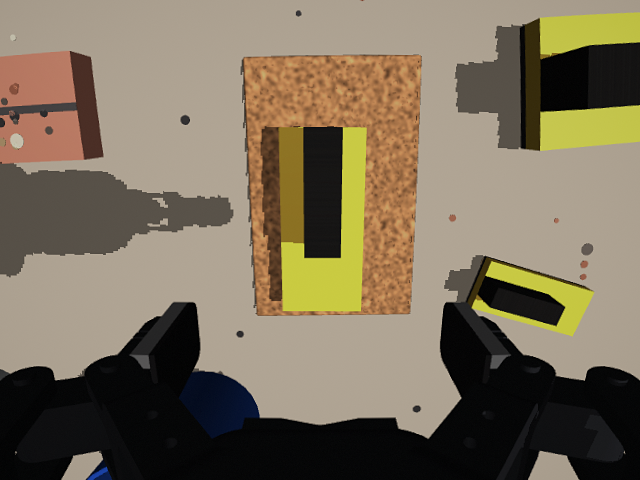

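```bash
python3 -m inch '[{"x":0,"y":0,"z":4,"rx":0,"ry":0,"rz":0,"grip":100},{"x":0,"y":0,"z":8,"rx":0,"ry":0,"rz":0,"grip":100},{"x":0,"y":0,"z":11.5,"rx":0,"ry":0,"rz":0,"grip":100},{"x":0,"y":0,"z":14,"rx":0,"ry":0,"rz":0,"grip":100},{"x":0,"y":0,"z":16,"rx":0,"ry":0,"rz":0,"grip":100},{"x":0,"y":0,"z":16.8,"rx":0,"ry":0,"rz":0,"grip":100},{"x":0,"y":0,"z":16.8,"rx":0,"ry":0,"rz":0,"grip":100},{"x":0,"y":0,"z":16.8,"rx":0,"ry":0,"rz":0,"grip":0},{"x":0,"y":0,"z":16.8,"rx":0,"ry":0,"rz":0,"grip":0},{"x":0,"y":0,"z":16.8,"rx":0,"ry":0,"rz":0,"grip":0},{"x":0,"y":0,"z":16.8,"rx":0,"ry":0,"rz":0,"grip":0},{"x":0,"y":0,"z":16.8,"rx":0,"ry":0,"rz":0,"grip":0},{"x":0,"y":0,"z":16.8,"rx":0,"ry":0,"rz":0,"grip":0},{"x":0,"y":0,"z":16.8,"rx":0,"ry":0,"rz":0,"grip":0},{"x":0,"y":0,"z":16.8,"rx":0,"ry":0,"rz":0,"grip":0},{"x":0,"y":0,"z":16.8,"rx":0,"ry":0,"rz":0,"grip":0}]' 70; python3 -c "
from h import *
to((511,339,132))"
```

```text
time_s: 4.7
position: [512.0, 340.0, 33.2]
ee_rot: [[-0.103, 0.995, 0.001], [0.995, 0.103, 0.0], [0.0, 0.001, -1.0]]
contact_force: [-0.9, -0.8, 6.1]
gripper_width: 25.2
t 4.7 xyz cm [-0.09 -0.1  -9.88] rv [0. 0. 0.] F [-0.9 -0.8  6.1] w 25.2
```

```bash
python3 -m inch '[{"x":0,"y":0,"z":-3,"rx":0,"ry":0,"rz":0,"grip":0},{"x":0,"y":0,"z":-6,"rx":0,"ry":0,"rz":0,"grip":0},{"x":0,"y":0,"z":-9,"rx":0,"ry":0,"rz":0,"grip":0},{"x":0,"y":0,"z":-10,"rx":0,"ry":0,"rz":0,"grip":0},{"x":0,"y":0,"z":-10,"rx":0,"ry":0,"rz":0,"grip":0}]'; python3 -c "
from h import *
to((468,-28,120),pose(7))"
```

```text
time_s: 5.2
position: [511.9, 339.8, 133.0]
ee_rot: [[-0.102, 0.995, 0.002], [0.995, 0.102, 0.001], [0.0, 0.002, -1.0]]
contact_force: [0.5, -0.4, -3.1]
gripper_width: 25.0
t 5.2 xyz cm [-36.13  -8.14   1.27] rv [ 0.1 -0.1 88.9] F [ 0.5 -0.4 -3.1] w 25.0
```

```bash
python3 -m inch '[{"x":-3,"y":-0.7,"z":0,"rx":0,"ry":0,"rz":7,"grip":0},{"x":-6,"y":-1.4,"z":0,"rx":0,"ry":0,"rz":14,"grip":0},{"x":-9,"y":-2,"z":0,"rx":0,"ry":0,"rz":21,"grip":0},{"x":-12,"y":-2.7,"z":0,"rx":0,"ry":0,"rz":28,"grip":0},{"x":-15,"y":-3.4,"z":0,"rx":0,"ry":0,"rz":35,"grip":0},{"x":-18,"y":-4,"z":0,"rx":0,"ry":0,"rz":42,"grip":0},{"x":-21,"y":-4.7,"z":0,"rx":0,"ry":0,"rz":50,"grip":0},{"x":-24,"y":-5.4,"z":0,"rx":0,"ry":0,"rz":58,"grip":0},{"x":-27,"y":-6,"z":0,"rx":0,"ry":0,"rz":66,"grip":0},{"x":-30,"y":-6.7,"z":0.5,"rx":0,"ry":0,"rz":74,"grip":0},{"x":-33,"y":-7.4,"z":1,"rx":0,"ry":0,"rz":82,"grip":0},{"x":-35,"y":-7.9,"z":1.3,"rx":0,"ry":0,"rz":88.9,"grip":0},{"x":-36.1,"y":-8.1,"z":1.3,"rx":0,"ry":0,"rz":88.9,"grip":0},{"x":-36.1,"y":-8.1,"z":1.3,"rx":0,"ry":0,"rz":88.9,"grip":0},{"x":-36.1,"y":-8.1,"z":1.3,"rx":0,"ry":0,"rz":88.9,"grip":0}]'; python3 - <<'E'
from h import *
from workcell import env
to((468,-28,60),pose(7))
c=env.camera("top"); cv2.imwrite("pics/t2.png",cv2.resize(c["color"][200:340,260:460,::-1],None,fx=3,fy=3))
r,cs,w=blob(c,(24,120,60),(36,255,255),110-9,(290,230,430,320)); show("yel",r)
c=env.camera("side"); cv2.imwrite("pics/s2.png",c["color"][140:340,280:480,::-1])
E
```

```text
time_s: 6.7
position: [468.0, -26.7, 119.1]
ee_rot: [[0.992, 0.125, -0.0], [0.125, -0.992, 0.001], [-0.0, -0.001, -1.0]]
contact_force: [0.5, 0.4, -2.4]
gripper_width: 24.8
t 6.7 xyz cm [-0.02  0.14  5.91] rv [-0.1  0.   0.2] F [ 0.5  0.4 -2.4] w 24.8
yel c [444.1   6.5] sz [25.1 67.1] ang 7.3
```

View pics/t2.png

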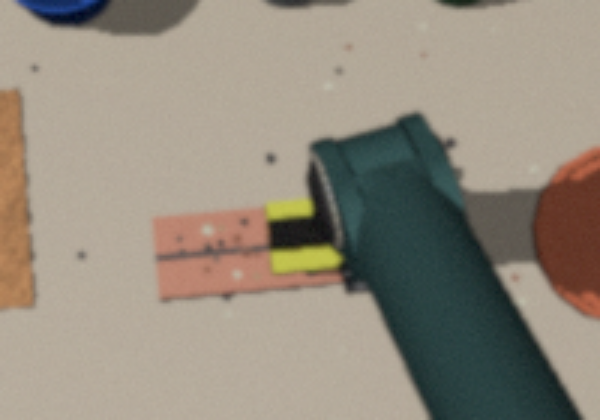

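```bash
python3 -m inch '[{"x":0,"y":0.15,"z":2,"rx":0,"ry":0,"rz":0,"grip":0},{"x":0,"y":0.15,"z":3.5,"rx":0,"ry":0,"rz":0,"grip":0},{"x":0,"y":0.15,"z":4.8,"rx":0,"ry":0,"rz":0,"grip":0},{"x":0,"y":0.15,"z":5.5,"rx":0,"ry":0,"rz":0,"grip":0},{"x":0,"y":0.15,"z":5.7,"rx":0,"ry":0,"rz":0,"grip":0},{"x":0,"y":0.15,"z":5.7,"rx":0,"ry":0,"rz":0,"grip":0},{"x":0,"y":0.15,"z":5.7,"rx":0,"ry":0,"rz":0,"grip":0}]'
python3 -m inch '[{"x":0,"y":0,"z":0.05,"rx":0,"ry":0,"rz":0,"grip":0},{"x":0,"y":0,"z":0.1,"rx":0,"ry":0,"rz":0,"grip":0},{"x":0,"y":0,"z":0.1,"rx":0,"ry":0,"rz":0,"grip":0}]'
python3 -m inch '[{"x":0,"y":0,"z":0.05,"rx":0,"ry":0,"rz":0,"grip":0},{"x":0,"y":0,"z":0.05,"rx":0,"ry":0,"rz":0,"grip":0},{"x":0,"y":0,"z":0.05,"rx":0,"ry":0,"rz":0,"grip":0}]'
```

```text
time_s: 7.5
position: [468.7, -29.1, 62.9]
ee_rot: [[0.993, 0.122, 0.001], [0.122, -0.993, -0.0], [0.001, 0.0, -1.0]]
contact_force: [0.2, 1.1, -4.0]
gripper_width: 25.2
time_s: 7.8
position: [468.3, -29.3, 61.6]
ee_rot: [[0.993, 0.122, 0.0], [0.122, -0.993, -0.0], [0.0, 0.0, -1.0]]
contact_force: [0.2, -0.1, -3.0]
gripper_width: 24.8
time_s: 8.1
position: [468.2, -29.2, 60.9]
ee_rot: [[0.993, 0.122, -0.0], [0.122, -0.993, -0.0], [-0.0, 0.0, -1.0]]
contact_force: [-0.3, 0.3, -3.1]
gripper_width: 25.1
```

```bash
for i in 1; do python3 -m inch '[{"x":0,"y":0,"z":0.05,"rx":0,"ry":0,"rz":0,"grip":0},{"x":0,"y":0,"z":0.1,"rx":0,"ry":0,"rz":0,"grip":0},{"x":0,"y":0,"z":0.1,"rx":0,"ry":0,"rz":0,"grip":0}]'|grep -E "pos|force"; done
python3 -m inch '[{"x":0,"y":0,"z":0.05,"rx":0,"ry":0,"rz":0,"grip":0},{"x":0,"y":0,"z":0.05,"rx":0,"ry":0,"rz":0,"grip":0}]'|grep -E "pos|force"
python3 -m inch '[{"x":0,"y":0,"z":0.05,"rx":0,"ry":0,"rz":0,"grip":0},{"x":0,"y":0,"z":0.05,"rx":0,"ry":0,"rz":0,"grip":0}]'|grep -E "pos|force"
```

```text
position: [468.1, -29.2, 59.8]
contact_force: [-0.2, -0.8, -4.2]
position: [468.2, -29.2, 59.3]
contact_force: [0.9, 0.3, -2.5]
position: [468.2, -29.2, 59.2]
contact_force: [-2.3, -0.8, 1.4]
```

```bash

python3 -m inch '[{"x":0,"y":0,"z":0.04,"rx":0,"ry":0,"rz":0,"grip":0},{"x":0,"y":0,"z":0.04,"rx":0,"ry":0,"rz":0,"grip":0},{"x":0,"y":0,"z":0.04,"rx":0,"ry":0,"rz":0,"grip":0}]'|grep -E "pos|force"
```

```text
position: [468.2, -29.2, 59.2]
contact_force: [-3.0, -0.2, 7.7]
```

```bash

python3 -m inch '[{"x":0,"y":0,"z":0,"rx":0,"ry":0,"rz":0,"grip":0},{"x":0,"y":0,"z":0,"rx":0,"ry":0,"rz":0,"grip":0},{"x":0,"y":-0.1,"z":0,"rx":0,"ry":0,"rz":0,"grip":0},{"x":0,"y":-0.25,"z":0,"rx":0,"ry":0,"rz":0,"grip":0},{"x":0,"y":-0.4,"z":0,"rx":0,"ry":0,"rz":0,"grip":0},{"x":0,"y":-0.55,"z":0,"rx":0,"ry":0,"rz":0,"grip":0},{"x":0,"y":-0.7,"z":0,"rx":0,"ry":0,"rz":0,"grip":0}]'|grep -E "time|pos|force"
```

```text
time_s: 9.8
position: [468.5, -23.4, 59.2]
contact_force: [0.6, -4.4, 6.2]
```

```bash

python3 -m inch '[{"x":0,"y":-0.15,"z":0,"rx":0,"ry":0,"rz":0,"grip":0},{"x":0,"y":-0.3,"z":0,"rx":0,"ry":0,"rz":0,"grip":0},{"x":0,"y":-0.45,"z":0,"rx":0,"ry":0,"rz":0,"grip":0},{"x":0,"y":-0.6,"z":0,"rx":0,"ry":0,"rz":0,"grip":0},{"x":0,"y":-0.75,"z":0,"rx":0,"ry":0,"rz":0,"grip":0},{"x":0,"y":-0.9,"z":0,"rx":0,"ry":0,"rz":0,"grip":0},{"x":0,"y":-1.05,"z":0,"rx":0,"ry":0,"rz":0,"grip":0}]'|grep -E "time|pos|force"
```

```text
time_s: 10.5
position: [467.3, -12.9, 59.2]
contact_force: [-0.8, -4.6, 4.9]
```

```bash

python3 -m inch '[{"x":0,"y":-0.15,"z":0.01,"rx":0,"ry":0,"rz":0,"grip":0},{"x":0,"y":-0.3,"z":0.01,"rx":0,"ry":0,"rz":0,"grip":0},{"x":0,"y":-0.45,"z":0.015,"rx":0,"ry":0,"rz":0,"grip":0},{"x":0,"y":-0.6,"z":0.015,"rx":0,"ry":0,"rz":0,"grip":0},{"x":0,"y":-0.75,"z":0.015,"rx":0,"ry":0,"rz":0,"grip":0},{"x":0,"y":-0.9,"z":0.015,"rx":0,"ry":0,"rz":0,"grip":0},{"x":0,"y":-1.05,"z":0.015,"rx":0,"ry":0,"rz":0,"grip":0},{"x":0,"y":-1.2,"z":0.015,"rx":0,"ry":0,"rz":0,"grip":0},{"x":0,"y":-1.35,"z":0.015,"rx":0,"ry":0,"rz":0,"grip":0},{"x":0,"y":-1.5,"z":0.015,"rx":0,"ry":0,"rz":0,"grip":0}]'|grep -E "time|pos|force"
```

```text
time_s: 11.5
position: [465.7, 1.8, 59.2]
contact_force: [1.8, -4.2, 6.2]
```

```bash

python3 -m inch '[{"x":0,"y":-0.15,"z":0,"rx":0,"ry":0,"rz":0,"grip":0},{"x":0,"y":-0.3,"z":0.005,"rx":0,"ry":0,"rz":0,"grip":0},{"x":0,"y":-0.45,"z":0.005,"rx":0,"ry":0,"rz":0,"grip":0},{"x":0,"y":-0.6,"z":0.01,"rx":0,"ry":0,"rz":0,"grip":0},{"x":0,"y":-0.75,"z":0.01,"rx":0,"ry":0,"rz":0,"grip":0},{"x":0,"y":-0.9,"z":0.01,"rx":0,"ry":0,"rz":0,"grip":0},{"x":0,"y":-1.05,"z":0.01,"rx":0,"ry":0,"rz":0,"grip":0},{"x":0,"y":-1.2,"z":0.015,"rx":0,"ry":0,"rz":0,"grip":0},{"x":0,"y":-1.35,"z":0.015,"rx":0,"ry":0,"rz":0,"grip":0},{"x":0,"y":-1.5,"z":0.015,"rx":0,"ry":0,"rz":0,"grip":0}]'|grep -E "time|pos|force"
```

```text
time_s: 12.5
position: [464.1, 16.5, 59.2]
contact_force: [1.1, -5.4, 8.1]
```

```bash

python3 -m inch '[{"x":0,"y":-0.15,"z":0,"rx":0,"ry":0,"rz":0,"grip":0},{"x":0,"y":-0.3,"z":0,"rx":0,"ry":0,"rz":0,"grip":0},{"x":0,"y":-0.45,"z":0,"rx":0,"ry":0,"rz":0,"grip":0},{"x":0,"y":-0.6,"z":0,"rx":0,"ry":0,"rz":0,"grip":0},{"x":0,"y":-0.75,"z":0,"rx":0,"ry":0,"rz":0,"grip":0},{"x":0,"y":-0.9,"z":0,"rx":0,"ry":0,"rz":0,"grip":0},{"x":0,"y":-1.05,"z":0,"rx":0,"ry":0,"rz":0,"grip":0},{"x":0,"y":-1.2,"z":0,"rx":0,"ry":0,"rz":0,"grip":0},{"x":0,"y":-1.35,"z":0,"rx":0,"ry":0,"rz":0,"grip":0},{"x":0,"y":-1.5,"z":0,"rx":0,"ry":0,"rz":0,"grip":0}]'|grep -E "time|pos|force"
```

```text
time_s: 13.5
position: [462.2, 31.4, 59.2]
contact_force: [1.5, -5.6, 7.4]
```

```bash

python3 -m inch '[{"x":0,"y":-0.15,"z":0,"rx":0,"ry":0,"rz":0,"grip":0},{"x":0,"y":-0.3,"z":0,"rx":0,"ry":0,"rz":0,"grip":0},{"x":0,"y":-0.45,"z":0,"rx":0,"ry":0,"rz":0,"grip":0},{"x":0,"y":-0.6,"z":0,"rx":0,"ry":0,"rz":0,"grip":0},{"x":0,"y":-0.75,"z":0,"rx":0,"ry":0,"rz":0,"grip":0},{"x":0,"y":-0.9,"z":0,"rx":0,"ry":0,"rz":0,"grip":0},{"x":0,"y":-1.05,"z":0,"rx":0,"ry":0,"rz":0,"grip":0},{"x":0,"y":-1.2,"z":0,"rx":0,"ry":0,"rz":0,"grip":0},{"x":0,"y":-1.35,"z":0,"rx":0,"ry":0,"rz":0,"grip":0},{"x":0,"y":-1.5,"z":0,"rx":0,"ry":0,"rz":0,"grip":0}]'|grep -E "time|pos|force"
```

```text
time_s: 14.5
position: [460.4, 46.3, 59.2]
contact_force: [1.5, -5.2, 8.7]
```

```bash

python3 -m inch '[{"x":0,"y":-0.15,"z":0,"rx":0,"ry":0,"rz":0,"grip":0},{"x":0,"y":-0.3,"z":0,"rx":0,"ry":0,"rz":0,"grip":0},{"x":0,"y":-0.45,"z":0,"rx":0,"ry":0,"rz":0,"grip":0},{"x":0,"y":-0.6,"z":0,"rx":0,"ry":0,"rz":0,"grip":0},{"x":0,"y":-0.75,"z":0,"rx":0,"ry":0,"rz":0,"grip":0},{"x":0,"y":-0.9,"z":0,"rx":0,"ry":0,"rz":0,"grip":0},{"x":0,"y":-1.05,"z":0,"rx":0,"ry":0,"rz":0,"grip":0},{"x":0,"y":-1.2,"z":0,"rx":0,"ry":0,"rz":0,"grip":0},{"x":0,"y":-1.35,"z":0,"rx":0,"ry":0,"rz":0,"grip":0},{"x":0,"y":-1.5,"z":0,"rx":0,"ry":0,"rz":0,"grip":0}]'|grep -E "time|pos|force"
```

```text
time_s: 15.5
position: [458.6, 61.2, 59.2]
contact_force: [1.7, -4.7, 9.3]
```

```bash

python3 -m inch '[{"x":0,"y":-0.15,"z":0,"rx":0,"ry":0,"rz":0,"grip":0},{"x":0,"y":-0.3,"z":0,"rx":0,"ry":0,"rz":0,"grip":0},{"x":0,"y":-0.45,"z":0,"rx":0,"ry":0,"rz":0,"grip":0},{"x":0,"y":-0.6,"z":0,"rx":0,"ry":0,"rz":0,"grip":0},{"x":0,"y":-0.75,"z":0,"rx":0,"ry":0,"rz":0,"grip":0},{"x":0,"y":-0.9,"z":0,"rx":0,"ry":0,"rz":0,"grip":0},{"x":0,"y":-1.05,"z":0,"rx":0,"ry":0,"rz":0,"grip":0},{"x":0,"y":-1.2,"z":0,"rx":0,"ry":0,"rz":0,"grip":0},{"x":0,"y":-1.35,"z":0,"rx":0,"ry":0,"rz":0,"grip":0},{"x":0,"y":-1.5,"z":0,"rx":0,"ry":0,"rz":0,"grip":0}]'|grep -E "time|pos|force"; python3 -c "
from h import *
to((456.6,82,59.2),pose(7))"
```

```text
time_s: 16.5
position: [456.7, 76.1, 59.2]
contact_force: [0.7, -5.6, 9.4]
t 16.5 xyz cm [ 0.06 -0.59 -0.  ] rv [ 0.1 -0.1 -0.1] F [ 0.7 -5.6  9.4] w 24.7
```

```bash

python3 -m inch '[{"x":0,"y":-0.15,"z":0,"rx":0,"ry":0,"rz":0,"grip":0},{"x":0,"y":-0.3,"z":-0.01,"rx":0,"ry":0,"rz":0,"grip":0},{"x":0,"y":-0.45,"z":-0.01,"rx":0,"ry":0,"rz":0,"grip":0},{"x":0,"y":-0.55,"z":-0.01,"rx":0,"ry":0,"rz":0,"grip":0},{"x":0,"y":-0.55,"z":-0.01,"rx":0,"ry":0,"rz":0,"grip":0},{"x":0,"y":-0.55,"z":-0.01,"rx":0,"ry":0,"rz":0,"grip":0},{"x":0,"y":-0.55,"z":-0.01,"rx":0,"ry":0,"rz":0,"grip":0},{"x":0,"y":-0.55,"z":-0.01,"rx":0,"ry":0,"rz":0,"grip":0},{"x":0,"y":-0.55,"z":-0.01,"rx":0,"ry":0,"rz":0,"grip":0}]'|grep -E "time|pos|force"
python3 -m inch '[{"x":0,"y":0,"z":-2,"rx":0,"ry":0,"rz":0,"grip":0},{"x":0,"y":0,"z":-4,"rx":0,"ry":0,"rz":0,"grip":0},{"x":0,"y":0,"z":-6,"rx":0,"ry":0,"rz":0,"grip":0},{"x":0,"y":0,"z":-6,"rx":0,"ry":0,"rz":0,"grip":0}]'|grep -E "time|pos|force"
python3 -c "
from h import *
to((500,340,110),pose(96))"
```

```text
time_s: 17.4
position: [455.9, 81.9, 59.2]
contact_force: [1.2, -4.3, 7.0]
time_s: 17.8
position: [456.0, 83.5, 120.0]
contact_force: [0.5, -0.5, -2.5]
t 17.8 xyz cm [  7.48 -24.92   1.04] rv [  0.2  -0.2 -89. ] F [ 0.5 -0.5 -2.5] w 25.4
```

```bash

python3 -m inch '[{"x":0.8,"y":-2.5,"z":0,"rx":0,"ry":0,"rz":-7,"grip":0},{"x":1.6,"y":-5,"z":0,"rx":0,"ry":0,"rz":-14,"grip":0},{"x":2.4,"y":-7.5,"z":0,"rx":0,"ry":0,"rz":-21,"grip":0},{"x":3.2,"y":-10,"z":0,"rx":0,"ry":0,"rz":-29,"grip":0},{"x":4,"y":-12.5,"z":0,"rx":0,"ry":0,"rz":-37,"grip":0},{"x":4.8,"y":-15,"z":0,"rx":0,"ry":0,"rz":-45,"grip":0},{"x":5.6,"y":-17.5,"z":0,"rx":0,"ry":0,"rz":-53,"grip":0},{"x":6.2,"y":-20,"z":0,"rx":0,"ry":0,"rz":-61,"grip":0},{"x":6.8,"y":-22,"z":0,"rx":0,"ry":0,"rz":-69,"grip":0},{"x":7.2,"y":-24,"z":0.5,"rx":0,"ry":0,"rz":-77,"grip":0},{"x":7.5,"y":-25.2,"z":1,"rx":0,"ry":0,"rz":-84,"grip":0},{"x":7.5,"y":-25.4,"z":1,"rx":0,"ry":0,"rz":-89,"grip":0},{"x":7.5,"y":-25.4,"z":1,"rx":0,"ry":0,"rz":-89,"grip":0},{"x":7.5,"y":-25.4,"z":1,"rx":0,"ry":0,"rz":-89,"grip":0}]'
python3 -c "
from h import *
to((500,344,34),pose(96))"
```

```text
time_s: 19.2
position: [497.5, 343.6, 106.9]
ee_rot: [[-0.102, 0.995, -0.002], [0.995, 0.102, -0.001], [-0.001, -0.002, -1.0]]
contact_force: [-0.5, 0.2, -2.8]
gripper_width: 25.0
t 19.2 xyz cm [0.02 0.27 7.29] rv [-0.1  0.  -0.1] F [-0.5  0.2 -2.8] w 25.0
```

```bash

python3 -m inch '[{"x":0,"y":0.2,"z":2.5,"rx":0,"ry":0,"rz":0,"grip":0},{"x":0,"y":0.2,"z":4.5,"rx":0,"ry":0,"rz":0,"grip":0},{"x":0,"y":0.2,"z":6,"rx":0,"ry":0,"rz":0,"grip":0},{"x":0,"y":0.2,"z":7,"rx":0,"ry":0,"rz":0,"grip":0},{"x":0,"y":0.2,"z":7.25,"rx":0,"ry":0,"rz":0,"grip":0},{"x":0,"y":0.2,"z":7.25,"rx":0,"ry":0,"rz":0,"grip":0}]'|grep -E "pos|force"
python3 -c "
from h import *
to((500,344,33.2),pose(96))"
```

```text
position: [499.8, 344.6, 35.6]
contact_force: [-0.5, 0.1, -2.5]
t 19.8 xyz cm [-0.06  0.01  0.24] rv [-0. -0. -0.] F [-0.5  0.1 -2.5] w 25.2
```

Lower the last 2 mm, release and rise.

```bash

python3 -m inch '[{"x":0,"y":0,"z":0.1,"rx":0,"ry":0,"rz":0,"grip":0},{"x":0,"y":0,"z":0.2,"rx":0,"ry":0,"rz":0,"grip":0},{"x":0,"y":0,"z":0.2,"rx":0,"ry":0,"rz":0,"grip":0}]'|grep -E "pos|force"
python3 -m inch '[{"x":0,"y":0,"z":0,"rx":0,"ry":0,"rz":0,"grip":100},{"x":0,"y":0,"z":0,"rx":0,"ry":0,"rz":0,"grip":100},{"x":0,"y":0,"z":0,"rx":0,"ry":0,"rz":0,"grip":100},{"x":0,"y":0,"z":0,"rx":0,"ry":0,"rz":0,"grip":100},{"x":0,"y":0,"z":0,"rx":0,"ry":0,"rz":0,"grip":100},{"x":0,"y":0,"z":0,"rx":0,"ry":0,"rz":0,"grip":100},{"x":0,"y":0,"z":-2,"rx":0,"ry":0,"rz":0,"grip":100},{"x":0,"y":0,"z":-6,"rx":0,"ry":0,"rz":0,"grip":100},{"x":0,"y":0,"z":-10,"rx":0,"ry":0,"rz":0,"grip":100},{"x":0,"y":0,"z":-14,"rx":0,"ry":0,"rz":0,"grip":100},{"x":0,"y":0,"z":-16,"rx":0,"ry":0,"rz":0,"grip":100},{"x":0,"y":0,"z":-16,"rx":0,"ry":0,"rz":0,"grip":100},{"x":0,"y":0,"z":-16,"rx":0,"ry":0,"rz":0,"grip":100}]'
python3 - <<'E'
from h import *
from workcell import env
print(np.round(env.state()["joint_positions"],1))
c=env.camera("wrist"); cv2.imwrite("pics/w3.png",c["color"][:,:,::-1])
r,cs,w=blob(c,(24,120,60),(36,255,255),26,(180,60,480,400)); show("yel",r); print(cv2.boundingRect(cs))
E
```

```text
position: [500.2, 344.4, 34.2]
contact_force: [0.3, 0.4, -3.2]
time_s: 21.4
position: [500.0, 344.2, 194.7]
ee_rot: [[-0.104, 0.995, 0.001], [0.995, 0.104, -0.0], [-0.0, 0.001, -1.0]]
contact_force: [-0.3, -0.5, -0.3]
gripper_width: 85.6
[  1.   37.1 -55.1  97.5  33.7  63.4  31.6]
yel c [507.6 343.9] sz [149.5  66.3] ang 5.8
(278, 127, 88, 187)
```

View pics/w3.png

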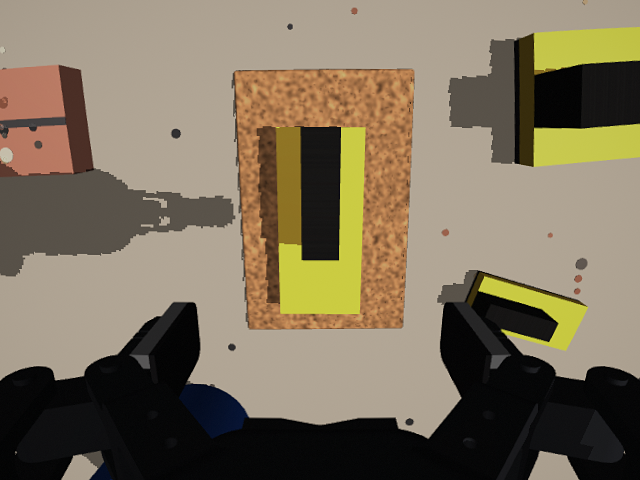

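```bash
python3 -c "
from h import *
R=pose(95.8,30); p=np.array((488.2,342,36.5)); print(R[:,2]); to(p-90*R[:,2],R)"
```

```text
[-0.49744035 -0.05052815 -0.8660254 ]
t 21.45 xyz cm [-0.07  3.35  7.91] rv [30.   0.1  0.2] F [-0.6  0.4 -1.2] w 85.4
```

```bash
python3 -m inch '[{"x":0,"y":0.8,"z":1.5,"rx":7,"ry":0,"rz":0,"grip":100},{"x":0,"y":1.7,"z":3.5,"rx":14,"ry":0,"rz":0,"grip":100},{"x":0,"y":2.5,"z":5.5,"rx":21,"ry":0,"rz":0,"grip":100},{"x":-0.1,"y":3.3,"z":7.9,"rx":28,"ry":0,"rz":0,"grip":100},{"x":-0.1,"y":3.35,"z":7.9,"rx":30,"ry":0,"rz":0,"grip":100},{"x":-0.1,"y":3.35,"z":7.9,"rx":30,"ry":0,"rz":0,"grip":100},{"x":-0.1,"y":3.35,"z":7.9,"rx":30,"ry":0,"rz":0,"grip":100}]'; python3 -c "
from h import *
R=pose(95.8,30); p=np.array((488.2,342,36.5)); to(p,R);print(np.round(__import__('workcell').env.state()['joint_positions'],1))"
```

```text
time_s: 22.15
position: [532.3, 347.4, 114.3]
ee_rot: [[-0.106, 0.861, -0.498], [0.994, 0.092, -0.053], [0.001, -0.501, -0.866]]
contact_force: [-0.2, 0.1, 0.5]
gripper_width: 85.4
t 22.15 xyz cm [-0.08  0.05  8.96] rv [-0.1  0.1  0.2] F [-0.2  0.1  0.5] w 85.4
[ -3.3  60.  -51.5  73.8  23.9  87.8  43.5]
```

```bash
python3 -m inch '[{"x":-0.1,"y":0,"z":3,"rx":0,"ry":0,"rz":0,"grip":100},{"x":-0.1,"y":0,"z":5.5,"rx":0,"ry":0,"rz":0,"grip":100},{"x":-0.1,"y":0,"z":7.5,"rx":0,"ry":0,"rz":0,"grip":100},{"x":-0.1,"y":0,"z":8.7,"rx":0,"ry":0,"rz":0,"grip":100},{"x":-0.1,"y":0.05,"z":8.95,"rx":0,"ry":0,"rz":0,"grip":100},{"x":-0.1,"y":0.05,"z":8.95,"rx":0,"ry":0,"rz":0,"grip":100}]'; python3 -m inch '[{"x":0,"y":0,"z":0,"rx":0,"ry":0,"rz":0,"grip":0},{"x":0,"y":0,"z":0,"rx":0,"ry":0,"rz":0,"grip":0},{"x":0,"y":0,"z":0,"rx":0,"ry":0,"rz":0,"grip":0},{"x":0,"y":0,"z":0,"rx":0,"ry":0,"rz":0,"grip":0},{"x":0,"y":0,"z":0,"rx":0,"ry":0,"rz":0,"grip":0},{"x":0,"y":0,"z":0,"rx":0,"ry":0,"rz":0,"grip":0},{"x":0,"y":0,"z":0,"rx":0,"ry":0,"rz":0,"grip":0},{"x":0,"y":0,"z":0,"rx":0,"ry":0,"rz":0,"grip":0}]' 70
```

```text
time_s: 22.75
position: [489.8, 341.6, 38.1]
ee_rot: [[-0.105, 0.862, -0.496], [0.995, 0.091, -0.052], [0.0, -0.499, -0.867]]
contact_force: [-0.4, 0.1, -0.5]
gripper_width: 85.4
time_s: 23.55
position: [489.9, 341.6, 37.5]
ee_rot: [[-0.104, 0.862, -0.497], [0.995, 0.09, -0.051], [0.001, -0.499, -0.867]]
contact_force: [3.8, 0.3, 4.5]
gripper_width: 24.7
```

```bash
python3 -m inch '[{"x":0,"y":-1.5,"z":-2.6,"rx":0,"ry":0,"rz":0,"grip":0},{"x":0,"y":-3,"z":-5.2,"rx":0,"ry":0,"rz":0,"grip":0},{"x":0,"y":-5,"z":-8.7,"rx":0,"ry":0,"rz":0,"grip":0},{"x":0,"y":-7.5,"z":-13,"rx":0,"ry":0,"rz":0,"grip":0},{"x":0,"y":-10,"z":-17.3,"rx":0,"ry":0,"rz":0,"grip":0},{"x":0,"y":-10,"z":-17.3,"rx":0,"ry":0,"rz":0,"grip":0},{"x":0,"y":-10,"z":-17.3,"rx":0,"ry":0,"rz":0,"grip":0}]'; cat >> h.py <<'E'
def rt(yaw): # float standing, z axis at yaw
    a=np.radians(yaw); z=np.array([np.cos(a),np.sin(a),0]); x=np.array([0,0,1.]); return np.c_[x,np.cross(z,x),z]
Rg=Ro.from_matrix([[-.104,.862,-.497],[.995,.09,-.051],[.001,-.499,-.867]]).as_matrix(); Rf=Ro.from_euler("z",5.8,degrees=True).as_matrix()
Rft=Rf.T@Rg; pft=Rf.T@(np.array([489.9,341.6,37.5])-[507.6,343.9,4])
def heel_to(h,yaw): # TCP pose for heel middle at h
    F=rt(yaw); return np.array(h)+F@(pft-[-75,0,25]), F@Rft
E
python3 - <<'E'
from h import *
print(np.round(__import__('workcell').env.state()['joint_positions'],1))
for y in(0,-200): to(*heel_to((484.6,y,120),155))
to(*heel_to((484.6,-311.8,90),147)); print(heel_to((484.6,-311.8,8),147))
E
```

```text
time_s: 24.25
position: [489.3, 340.9, 236.6]
ee_rot: [[-0.105, 0.862, -0.496], [0.994, 0.09, -0.053], [-0.001, -0.499, -0.867]]
contact_force: [0.4, 0.1, -4.7]
gripper_width: 24.8
[ -0.6  50.2 -56.3  77.   18.5  93.6  40.6]
t 24.25 xyz cm [-33.45  -1.17   7.58] rv [-87.5  -9.   33.1] F [ 0.4  0.1 -4.7] w 24.8
t 24.25 xyz cm [-53.34  -2.98   8.65] rv [-87.5  -9.   33.1] F [ 0.4  0.1 -4.7] w 24.8
t 24.25 xyz cm [-64.35  -2.44  11.82] rv [-86.1 -11.3  41.6] F [ 0.4  0.1 -4.7] w 24.8
(array([ 477.19923709, -307.58950862,   65.15818197]), array([[ 0.54389591,  0.42008598,  0.72643307],
       [ 0.83914855, -0.26955562, -0.47240818],
       [-0.00263793,  0.86652613, -0.49912474]]))
```

```bash
python3 -m inch '[{"x":-2.5,"y":0,"z":0,"rx":-7,"ry":-0.7,"rz":2.5,"grip":0},{"x":-5,"y":0,"z":0,"rx":-14,"ry":-1.4,"rz":5,"grip":0},{"x":-8,"y":0,"z":0,"rx":-21,"ry":-2.1,"rz":8,"grip":0},{"x":-11,"y":0,"z":1,"rx":-28,"ry":-2.8,"rz":10.6,"grip":0},{"x":-14,"y":0,"z":1,"rx":-35,"ry":-3.6,"rz":13.2,"grip":0},{"x":-17,"y":0,"z":2,"rx":-42,"ry":-4.3,"rz":15.9,"grip":0},{"x":-20,"y":-0.5,"z":2,"rx":-49,"ry":-5,"rz":18.5,"grip":0},{"x":-23,"y":-0.5,"z":3,"rx":-56,"ry":-5.7,"rz":21.2,"grip":0},{"x":-26,"y":-1,"z":3,"rx":-63,"ry":-6.5,"rz":23.8,"grip":0},{"x":-29,"y":-1,"z":4,"rx":-70,"ry":-7.2,"rz":26.5,"grip":0},{"x":-31,"y":-1,"z":4,"rx":-77,"ry":-7.9,"rz":29,"grip":0},{"x":-33.4,"y":-1.2,"z":5,"rx":-84,"ry":-8.6,"rz":31.8,"grip":0},{"x":-33.4,"y":-1.2,"z":5,"rx":-87.5,"ry":-9,"rz":33.1,"grip":0},{"x":-33.4,"y":-1.2,"z":5,"rx":-87.5,"ry":-9,"rz":33.1,"grip":0},{"x":-33.4,"y":-1.2,"z":5,"rx":-87.5,"ry":-9,"rz":33.1,"grip":0},{"x":-33.4,"y":-1.2,"z":5,"rx":-87.5,"ry":-9,"rz":33.1,"grip":0}]'; python3 - <<'E'
from h import *
print(np.round(__import__('workcell').env.state()['joint_positions'],1))
to(*heel_to((484.6,-311.8,110),147))
E
```

```text
time_s: 25.85
position: [518.1, 18.8, 204.2]
ee_rot: [[0.433, 0.492, 0.755], [0.901, -0.212, -0.379], [-0.026, 0.844, -0.535]]
contact_force: [-17.2, -108.2, 75.9]
gripper_width: 25.1
[ 36.   62.  -88.8 139.7 116.7 105.6 -37.4]
t 25.85 xyz cm [-31.07   1.79  11.26] rv [-2.3 -5.5  4.9] F [ -17.2 -108.2   75.9] w 25.1
```

```bash
python3 - <<'E'
from h import *
from workcell import env
s=env.state();print({k:np.round(s[k],1).tolist() for k in("contact_force","moment","tau","joint_vel","position")})
a=env.camera("top")["color"];b=env.camera("side")["color"]; cv2.imwrite("pics/c4.png",cv2.resize(np.vstack([a,b])[:,:,::-1],None,fx=.62,fy=.62))
s=env.state();print({k:np.round(s[k],1).tolist() for k in("contact_force","moment","joint_positions","position")})
E
```

```text
{'contact_force': [-17.2, -108.2, 75.9], 'moment': [-10.1, -4.3, -11.0], 'tau': [1.0, -47.1, -17.3, -5.1, 1.3, 3.5, 1.0], 'joint_vel': [-9.8, 82.9, -18.4, -1.5, 73.8, 0.4, -43.7], 'position': [518.1, 18.8, 204.2]}
{'contact_force': [-1.2, -0.9, -4.2], 'moment': [0.6, 1.4, -0.1], 'joint_positions': [35.8, 63.0, -88.5, 139.7, 116.6, 105.2, -37.3], 'position': [515.9, 22.4, 194.4]}
```

View pics/c4.png

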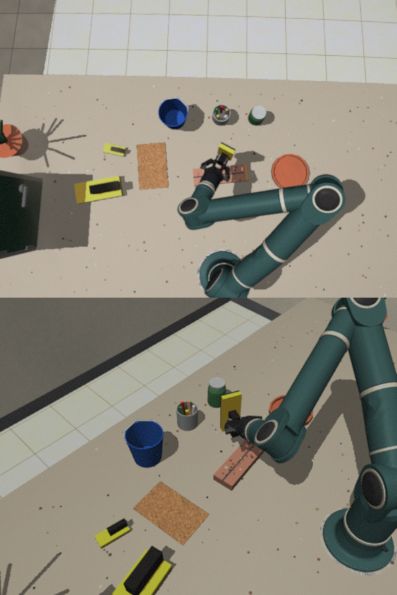

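```bash
python3 - <<'E'
from h import *
to(*heel_to((550,-50,140),165));to(*heel_to((550,-50,140),147))
E
```

```text
t 25.95 xyz cm [-5.29  3.08  4.37] rv [-3.9  9.5 -4.3] F [-1.2 -0.9 -4.2] w 25.1
t 25.95 xyz cm [-5.03  3.07  4.35] rv [-3.6 -5.8  5.2] F [-1.2 -0.9 -4.2] w 25.1
```

```bash
python3 -m inch '[{"x":-0.5,"y":0.3,"z":0.4,"rx":-0.4,"ry":0,"rz":0,"grip":0},{"x":-1,"y":0.6,"z":0.9,"rx":-0.8,"ry":0,"rz":0,"grip":0},{"x":-1.5,"y":0.9,"z":1.3,"rx":-1.2,"ry":0,"rz":0,"grip":0},{"x":-2,"y":1.2,"z":1.7,"rx":-1.6,"ry":0,"rz":0.5,"grip":0},{"x":-2.5,"y":1.5,"z":2.2,"rx":-2,"ry":0.5,"rz":0.5,"grip":0},{"x":-3,"y":1.8,"z":2.6,"rx":-2.4,"ry":0.5,"rz":0.5,"grip":0},{"x":-3.5,"y":2.1,"z":3,"rx":-2.8,"ry":0.5,"rz":0.5,"grip":0},{"x":-4,"y":2.4,"z":3.5,"rx":-3.2,"ry":0.5,"rz":0.5,"grip":0},{"x":-4.5,"y":2.8,"z":4,"rx":-3.6,"ry":1,"rz":0.5,"grip":0},{"x":-5.1,"y":3.1,"z":4.4,"rx":-3.7,"ry":1,"rz":0.5,"grip":0},{"x":-5.1,"y":3.1,"z":4.4,"rx":-3.7,"ry":1,"rz":0.5,"grip":0}]'; python3 - <<'E'
from h import *
s=__import__('workcell').env.state();print(np.round(s['joint_positions'],1),np.round(s["joint_vel"],1))
to(*heel_to((540,-150,140),147))
E
```

```text
time_s: 27.05
position: [554.7, -48.8, 212.8]
ee_rot: [[0.428, 0.44, 0.79], [0.904, -0.189, -0.384], [-0.02, 0.878, -0.478]]
contact_force: [0.4, 0.4, -3.8]
gripper_width: 24.8
[ 48.4  67.7 -89.8 139.6 129.8 102.4 -26. ] [-1.7 -0.1 -0.3  0.2 -0.6  0.5 -0.9]
t 27.05 xyz cm [-9.68 -0.51  2.73] rv [ 1.4 -6.2  4.6] F [ 0.4  0.4 -3.8] w 24.8
```

```bash
python3 -m inch '[{"x":-1,"y":0,"z":0.4,"rx":0,"ry":-0.6,"rz":0.4,"grip":0},{"x":-2,"y":0,"z":0.8,"rx":0,"ry":-1.2,"rz":0.9,"grip":0},{"x":-3,"y":-0.1,"z":1.2,"rx":0.5,"ry":-1.8,"rz":1.3,"grip":0},{"x":-4,"y":-0.2,"z":1.6,"rx":0.5,"ry":-2.4,"rz":1.8,"grip":0},{"x":-5,"y":-0.3,"z":1.9,"rx":0.5,"ry":-3,"rz":2.3,"grip":0},{"x":-6,"y":-0.3,"z":2.1,"rx":0.9,"ry":-3.6,"rz":2.7,"grip":0},{"x":-7,"y":-0.4,"z":2.3,"rx":1,"ry":-4.2,"rz":3.2,"grip":0},{"x":-8,"y":-0.4,"z":2.5,"rx":1.2,"ry":-5,"rz":3.7,"grip":0},{"x":-9,"y":-0.5,"z":2.7,"rx":1.4,"ry":-5.6,"rz":4.2,"grip":0},{"x":-9.7,"y":-0.5,"z":2.7,"rx":1.4,"ry":-6.2,"rz":4.6,"grip":0},{"x":-9.7,"y":-0.5,"z":2.7,"rx":1.4,"ry":-6.2,"rz":4.6,"grip":0}]'; python3 - <<'E'
from h import *
s=__import__('workcell').env.state();print(np.round(s['joint_positions'],1),np.round(s["joint_vel"],1))
for y in(147,120):to(*heel_to((510,-250,130),y))
E
```

```text
time_s: 28.15
position: [542.8, -145.1, 199.1]
ee_rot: [[0.547, 0.423, 0.722], [0.837, -0.271, -0.475], [-0.005, 0.865, -0.503]]
contact_force: [0.4, 0.3, -4.0]
gripper_width: 24.7
[ 60.5  70.  -89.9 139.6 131.9  99.4 -23.4] [-1.1  0.1 -0.2  0.   0.2 -0.5  0.2]
t 28.15 xyz cm [-1.062e+01 -1.000e-02  2.480e+00] rv [-0.2  0.3  0. ] F [ 0.4  0.3 -4. ] w 24.7
t 28.15 xyz cm [-10.23   0.03   2.54] rv [ -0.1 -23.1  13.5] F [ 0.4  0.3 -4. ] w 24.7
```

```bash
python3 -m inch '[{"x":-1,"y":0,"z":0.3,"rx":0,"ry":-1,"rz":0.6,"grip":0},{"x":-2,"y":0,"z":0.5,"rx":0,"ry":-2,"rz":1.2,"grip":0},{"x":-3,"y":0,"z":0.8,"rx":0,"ry":-3,"rz":1.8,"grip":0},{"x":-4,"y":0,"z":1,"rx":0,"ry":-4,"rz":2.4,"grip":0},{"x":-5,"y":0,"z":1.2,"rx":0,"ry":-5,"rz":3,"grip":0},{"x":-6,"y":0,"z":1.4,"rx":0,"ry":-6,"rz":3.6,"grip":0},{"x":-7,"y":0,"z":1.6,"rx":0,"ry":-7,"rz":4.2,"grip":0},{"x":-8,"y":0,"z":1.9,"rx":0,"ry":-8,"rz":4.8,"grip":0},{"x":-9,"y":0,"z":2.1,"rx":0,"ry":-9,"rz":5.4,"grip":0},{"x":-10,"y":0,"z":2.3,"rx":0,"ry":-10,"rz":6,"grip":0},{"x":-10.5,"y":0,"z":2.5,"rx":0,"ry":-10,"rz":6,"grip":0},{"x":-10.5,"y":0,"z":2.5,"rx":0,"ry":-10,"rz":6,"grip":0}]'; python3 - <<'E'
from h import *
s=__import__('workcell').env.state();print(np.round(s['joint_positions'],1),np.round(s["joint_vel"],1))
for y in(135,125):to(*heel_to((484.6,-311.8,90),y))
E
```

```text
time_s: 29.35
position: [505.3, -245.2, 187.0]
ee_rot: [[0.705, 0.358, 0.612], [0.709, -0.353, -0.61], [-0.003, 0.864, -0.503]]
contact_force: [-0.0, -1.0, -3.1]
gripper_width: 25.3
[ 70.4  74.5 -89.9 139.6 134.6 103.2 -22.2] [-1.1 -0.1 -0.5  0.  -0.2  0.3 -0.4]
t 29.35 xyz cm [-6.22 -2.26  4.07] rv [-0.3 -0.1  0. ] F [-0.  -1.  -3.1] w 25.3
t 29.35 xyz cm [-6.07 -2.25  4.07] rv [-0.2 -8.7  5.1] F [-0.  -1.  -3.1] w 25.3
```

```bash
python3 -m inch '[{"x":-0.8,"y":-0.3,"z":0.5,"rx":0,"ry":1,"rz":-0.6,"grip":0},{"x":-1.6,"y":-0.6,"z":1,"rx":0,"ry":2,"rz":-1.2,"grip":0},{"x":-2.4,"y":-0.9,"z":1.5,"rx":0,"ry":3.5,"rz":-2,"grip":0},{"x":-3.2,"y":-1.2,"z":2,"rx":0,"ry":5,"rz":-3,"grip":0},{"x":-4,"y":-1.5,"z":2.5,"rx":0,"ry":6.5,"rz":-3.8,"grip":0},{"x":-4.8,"y":-1.8,"z":3,"rx":0,"ry":8,"rz":-4.6,"grip":0},{"x":-5.6,"y":-2.1,"z":3.6,"rx":0,"ry":9.5,"rz":-5.4,"grip":0},{"x":-6.4,"y":-2.3,"z":4,"rx":-0.3,"ry":10.3,"rz":-6,"grip":0},{"x":-6.4,"y":-2.3,"z":4.1,"rx":-0.3,"ry":10.3,"rz":-6,"grip":0},{"x":-6.4,"y":-2.3,"z":4.1,"rx":-0.3,"ry":10.3,"rz":-6,"grip":0}]'; python3 - <<'E'
from h import *
from workcell import env
s=env.state();print(np.round(s['joint_positions'],1),np.round(s["joint_vel"],1))
to(*heel_to((484.6,-311.8,30),147))
a=env.camera("top")["color"][180:400,360:640];b=env.camera("side")["color"][80:300,340:620]; cv2.imwrite("pics/c5.png",cv2.resize(np.vstack([a,b])[:,:,::-1],None,fx=1.36,fy=1.36))
E
```

```text
time_s: 30.35
position: [496.9, -319.1, 146.5]
ee_rot: [[0.544, 0.427, 0.723], [0.839, -0.274, -0.469], [-0.003, 0.862, -0.507]]
contact_force: [0.7, -0.9, -3.9]
gripper_width: 25.1
[ 92.3  88.6 -89.9 139.6 148.5  81.    4.1] [-1.4 -1.1 -0.3  0.2 -0.  -0.3 -0.1]
t 30.35 xyz cm [-0.09 -6.27  1.05] rv [-0.6 -0.   0. ] F [ 0.7 -0.9 -3.9] w 25.1
```

View pics/c5.png

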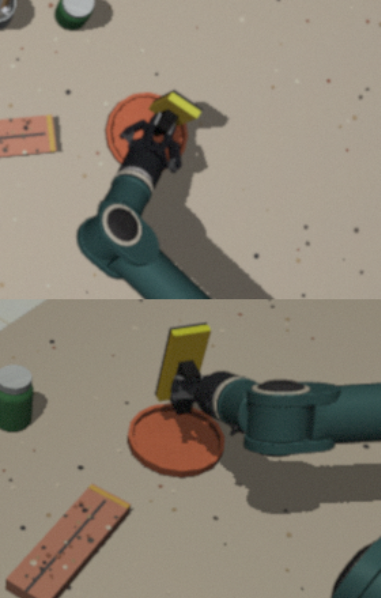

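```bash
python3 -m inch '[{"x":0,"y":-1,"z":0.2,"rx":0,"ry":0,"rz":0,"grip":0},{"x":0,"y":-2,"z":0.4,"rx":-0.2,"ry":0,"rz":0,"grip":0},{"x":0,"y":-3,"z":0.6,"rx":-0.4,"ry":0,"rz":0,"grip":0},{"x":0,"y":-4,"z":0.7,"rx":-0.6,"ry":0,"rz":0,"grip":0},{"x":0,"y":-5,"z":0.9,"rx":-0.6,"ry":0,"rz":0,"grip":0},{"x":-0.1,"y":-6,"z":1,"rx":-0.6,"ry":0,"rz":0,"grip":0},{"x":-0.1,"y":-6.3,"z":1.05,"rx":-0.6,"ry":0,"rz":0,"grip":0},{"x":-0.1,"y":-6.3,"z":1.05,"rx":-0.6,"ry":0,"rz":0,"grip":0}]'; python3 - <<'E'
from h import *
from workcell import env
s=env.state();print(np.round(s['joint_positions'],1))
to(*heel_to((484.6,-311.8,8),147))
R=np.array(s["ee_rot"]);F=R@Rft.T;o=s["position"]-F@pft
print("float x axis",np.round(F[:,0],3),"heel",np.round(o+F@[-75,0,25],1))
P=np.array([[x,y,z] for x in(-75,75) for y in(-33,33) for z in(8,22)])@F.T+o
for n,roi in(("side",(420,60,560,260)),("top",(400,200,560,360))):
    c=env.camera(n)
    f=240/np.tan(np.radians(c["vfov"]/2));K=np.array([[f,0,c["cx"]],[0,f,c["cy"]],[0,0,1.]])
    q=cv2.projectPoints(P,cv2.Rodrigues(c["R"])[0],c["t"],K,np.array([c["k1"],0,0,0.]))[0][:,0]
    r,cs,w=blob(c,(20,100,30),(36,255,255),100,roi)
    for m,h in(("obs",cs[:,0]),("pred",q.astype(int))): print(n,m,cv2.approxPolyDP(cv2.convexHull(h.astype(np.int32)),2,True)[:,0].tolist())
E
```

```text
time_s: 31.25
position: [491.6, -316.1, 82.4]
ee_rot: [[0.543, 0.424, 0.725], [0.84, -0.272, -0.47], [-0.002, 0.864, -0.503]]
contact_force: [0.1, -0.1, -3.0]
gripper_width: 25.2
[ 94.7 112.5 -89.8 139.6 162.1  86.6  21.9]
t 31.25 xyz cm [-0.06 -2.34 -0.58] rv [-0.3 -0.1  0. ] F [ 0.1 -0.1 -3. ] w 25.2
float x axis [ 0.003 -0.003  1.   ] heel [ 498.8 -320.1   25.2]
side obs [[488, 122], [490, 127], [482, 155], [460, 174], [454, 174], [452, 163], [462, 126]]
side pred [[487, 122], [489, 126], [477, 172], [452, 176], [450, 172], [461, 126]]
top obs [[465, 262], [480, 253], [496, 264], [498, 269], [482, 275], [468, 267]]
top pred [[499, 267], [496, 271], [480, 277], [462, 265], [478, 253]]
```

```bash
python3 - <<'E'
from h import *
for y,z in((147,110),(165,130),(180,130),(200,130)):to(*heel_to((500,-320,z),y))
E
```

```text
t 31.35 xyz cm [ 0.1   7.23 -4.16] rv [-0.1 -0.1  0.1] F [-0.  -0.3 -3.2] w 24.9
t 31.35 xyz cm [-0.17  8.99 -5.11] rv [-0.2 15.5 -8.9] F [-0.  -0.3 -3.2] w 24.9
t 31.35 xyz cm [-0.36  9.04 -5.02] rv [ -0.2  28.5 -16.4] F [-0.  -0.3 -3.2] w 24.9
t 31.35 xyz cm [-0.56  9.15 -4.84] rv [ -0.3  45.8 -26.4] F [-0.  -0.3 -3.2] w 24.9
```

```bash
python3 -m inch '[{"x":0,"y":1.2,"z":-0.7,"rx":0,"ry":0,"rz":0,"grip":0},{"x":0,"y":2.4,"z":-1.4,"rx":0,"ry":0,"rz":0,"grip":0},{"x":0,"y":3.6,"z":-2.1,"rx":0,"ry":1,"rz":-0.6,"grip":0},{"x":0,"y":4.8,"z":-2.8,"rx":0,"ry":2,"rz":-1.2,"grip":0},{"x":0,"y":6,"z":-3.5,"rx":0,"ry":3.5,"rz":-2,"grip":0},{"x":0,"y":7.2,"z":-4.2,"rx":0,"ry":5.2,"rz":-3,"grip":0},{"x":-0.1,"y":8.2,"z":-4.7,"rx":0,"ry":7,"rz":-4,"grip":0},{"x":-0.1,"y":9,"z":-5.1,"rx":0,"ry":8.7,"rz":-5,"grip":0},{"x":-0.1,"y":9,"z":-5.1,"rx":0,"ry":10.4,"rz":-6,"grip":0},{"x":-0.1,"y":9,"z":-5.1,"rx":0,"ry":12.1,"rz":-7,"grip":0},{"x":-0.2,"y":9,"z":-5.1,"rx":0,"ry":13.8,"rz":-8,"grip":0},{"x":-0.2,"y":9,"z":-5.1,"rx":0,"ry":15.5,"rz":-9,"grip":0},{"x":-0.2,"y":9,"z":-5.1,"rx":0,"ry":15.5,"rz":-9,"grip":0}]'; python3 - <<'E'
from h import *
s=__import__('workcell').env.state();print(np.round(s['joint_positions'],1),np.round(s["joint_vel"],1))
for y in (180,200):to(*heel_to((495,-318,130),y))
E
```

```text
time_s: 32.65
position: [490.9, -319.4, 187.3]
ee_rot: [[0.258, 0.487, 0.834], [0.966, -0.125, -0.227], [-0.006, 0.864, -0.503]]
contact_force: [-0.2, -0.5, -3.4]
gripper_width: 25.1
[107.   73.9 -88.9 137.2 139.   44.3  14.2] [-1.2  0.8 -0.5  0.7  0.5  2.6 -1.7]
t 32.65 xyz cm [-0.03 -0.24 -0.38] rv [-0.3 13.1 -7.3] F [-0.2 -0.5 -3.4] w 25.1
t 32.65 xyz cm [-0.29 -0.17 -0.26] rv [ -0.4  30.4 -17.4] F [-0.2 -0.5 -3.4] w 25.1
```

```bash
python3 -m inch '[{"x":0,"y":0,"z":0,"rx":0,"ry":1.7,"rz":-1,"grip":0},{"x":0,"y":0,"z":-0.1,"rx":0,"ry":3.4,"rz":-2,"grip":0},{"x":0,"y":-0.1,"z":-0.2,"rx":0,"ry":5.2,"rz":-3,"grip":0},{"x":0,"y":-0.1,"z":-0.3,"rx":0,"ry":6.9,"rz":-4,"grip":0},{"x":0,"y":-0.2,"z":-0.3,"rx":0,"ry":8.7,"rz":-5,"grip":0},{"x":0,"y":-0.2,"z":-0.4,"rx":0,"ry":10.4,"rz":-6,"grip":0},{"x":0,"y":-0.2,"z":-0.4,"rx":0,"ry":12.1,"rz":-7,"grip":0},{"x":0,"y":-0.2,"z":-0.4,"rx":-0.2,"ry":13,"rz":-7.4,"grip":0}]'; python3 - <<'E'
from h import *
s=__import__('workcell').env.state();print(np.round(s['joint_positions'],1),np.round(s["joint_vel"],1))
for y in (180,200,220):to(*heel_to((490,-316,130),y))
E
```

```text
time_s: 33.45
position: [487.0, -317.3, 187.2]
ee_rot: [[-0.002, 0.502, 0.865], [1.0, 0.005, -0.001], [-0.005, 0.865, -0.502]]
contact_force: [0.4, 0.2, -3.3]
gripper_width: 25.3
[112.5  65.6 -82.2 131.6 129.9  15.8  29.8] [  1.2  -5.2   6.8  -3.7  -3.3 -18.8   7.5]
t 33.45 xyz cm [ 0.08 -0.28 -0.48] rv [-0.2  0.   0.1] F [ 0.4  0.2 -3.3] w 25.3
t 33.45 xyz cm [-0.2  -0.25 -0.42] rv [-0.2 17.3 -9.9] F [ 0.4  0.2 -3.3] w 25.3
t 33.45 xyz cm [-0.45 -0.17 -0.27] rv [ -0.3  34.6 -19.9] F [ 0.4  0.2 -3.3] w 25.3
```

```bash
python3 -m inch '[{"x":0,"y":0,"z":0,"rx":0,"ry":0.9,"rz":-0.5,"grip":0},{"x":0,"y":0,"z":0,"rx":0,"ry":1.7,"rz":-1,"grip":0},{"x":0,"y":0,"z":0,"rx":0,"ry":2.6,"rz":-1.5,"grip":0},{"x":0,"y":0,"z":0,"rx":0,"ry":3.4,"rz":-2,"grip":0},{"x":0,"y":0,"z":-0.1,"rx":0,"ry":4.3,"rz":-2.5,"grip":0},{"x":0,"y":-0.1,"z":-0.2,"rx":0,"ry":5.2,"rz":-3,"grip":0},{"x":0,"y":-0.1,"z":-0.2,"rx":0,"ry":6.1,"rz":-3.5,"grip":0},{"x":0,"y":-0.1,"z":-0.3,"rx":0,"ry":6.9,"rz":-4,"grip":0},{"x":0,"y":-0.2,"z":-0.3,"rx":0,"ry":7.8,"rz":-4.5,"grip":0},{"x":0,"y":-0.2,"z":-0.4,"rx":0,"ry":8.7,"rz":-5,"grip":0},{"x":0,"y":-0.2,"z":-0.4,"rx":0,"ry":8.7,"rz":-5,"grip":0}]'; python3 - <<'E'
from h import *
s=__import__('workcell').env.state();print(np.round(s['joint_positions'],1),np.round(s["joint_vel"],1))
for y in (180,200,220):to(*heel_to((490,-316,130),y))
E
```

```text
time_s: 34.55
position: [482.6, -316.9, 187.0]
ee_rot: [[-0.176, 0.494, 0.852], [0.984, 0.089, 0.152], [-0.001, 0.865, -0.502]]
contact_force: [0.6, -0.9, -3.5]
gripper_width: 25.0
[114.9  72.2 -85.  126.5  75.8  15.8  92.8] [-0.3 -2.1  1.   0.6  2.  -3.2 -3.6]
t 34.55 xyz cm [ 0.06 -0.03 -0.09] rv [-0.1 -8.8  4.9] F [ 0.6 -0.9 -3.5] w 25.0
t 34.55 xyz cm [-0.24 -0.02 -0.08] rv [-0.2  8.5 -5.1] F [ 0.6 -0.9 -3.5] w 25.0
t 34.55 xyz cm [-0.51  0.03  0.02] rv [ -0.2  25.8 -15.1] F [ 0.6 -0.9 -3.5] w 25.0
```

```bash
python3 -m inch '[{"x":0,"y":0,"z":0,"rx":0,"ry":1.7,"rz":-1,"grip":0},{"x":0,"y":0,"z":0,"rx":0,"ry":3.4,"rz":-2,"grip":0},{"x":-0.1,"y":0,"z":0,"rx":0,"ry":5.2,"rz":-3,"grip":0},{"x":-0.1,"y":0,"z":0,"rx":0,"ry":6.9,"rz":-4,"grip":0},{"x":-0.2,"y":0,"z":0,"rx":0,"ry":8.7,"rz":-5,"grip":0},{"x":-0.2,"y":0,"z":0,"rx":0,"ry":10.4,"rz":-6,"grip":0},{"x":-0.3,"y":0,"z":0,"rx":0,"ry":12.1,"rz":-7,"grip":0},{"x":-0.3,"y":0,"z":0,"rx":0,"ry":13.9,"rz":-8,"grip":0},{"x":-0.3,"y":0,"z":0,"rx":0,"ry":15.6,"rz":-9,"grip":0},{"x":-0.4,"y":0,"z":0,"rx":0,"ry":17.3,"rz":-10,"grip":0},{"x":-0.4,"y":0,"z":0,"rx":0,"ry":19,"rz":-11,"grip":0},{"x":-0.4,"y":0,"z":0,"rx":0,"ry":20.8,"rz":-12,"grip":0},{"x":-0.5,"y":0,"z":0,"rx":0,"ry":22.5,"rz":-13,"grip":0},{"x":-0.5,"y":0,"z":0,"rx":0,"ry":24.2,"rz":-14,"grip":0},{"x":-0.5,"y":0,"z":0,"rx":-0.2,"ry":25.8,"rz":-15,"grip":0},{"x":-0.5,"y":0,"z":0,"rx":-0.2,"ry":25.8,"rz":-15,"grip":0}]'; python3 - <<'E'
from h import *
s=__import__('workcell').env.state();print(np.round(s['joint_positions'],1),np.round(s["joint_vel"],1))
for z in (90,30):to(*heel_to((486,-313,z),220))
E
```

```text
time_s: 36.15
position: [484.1, -322.8, 186.7]
ee_rot: [[-0.641, 0.383, 0.665], [0.767, 0.324, 0.553], [-0.004, 0.865, -0.502]]
contact_force: [-0.1, -0.2, -2.5]
gripper_width: 24.9
[109.   82.7 -89.2 107.2  32.3  47.9 153.9] [ 0.7  0.  -0.2  1.6 -0.  -1.4 -1.2]
t 36.15 xyz cm [ 0.59 -3.46  1.92] rv [-0.2  0.2 -0. ] F [-0.1 -0.2 -2.5] w 24.9
t 36.15 xyz cm [ 0.61 -8.65  4.93] rv [-0.2  0.2 -0. ] F [-0.1 -0.2 -2.5] w 24.9
```

```bash
python3 -m inch '[{"x":0.1,"y":-0.6,"z":0.3,"rx":0,"ry":0,"rz":0,"grip":0},{"x":0.2,"y":-1.2,"z":0.7,"rx":0,"ry":0,"rz":0,"grip":0},{"x":0.3,"y":-1.8,"z":1,"rx":0,"ry":0,"rz":0,"grip":0},{"x":0.4,"y":-2.5,"z":1.4,"rx":0,"ry":0,"rz":0,"grip":0},{"x":0.5,"y":-3.1,"z":1.8,"rx":0,"ry":0,"rz":0,"grip":0},{"x":0.6,"y":-3.8,"z":2.1,"rx":0,"ry":0,"rz":0,"grip":0},{"x":0.6,"y":-4.5,"z":2.5,"rx":0,"ry":0,"rz":0,"grip":0},{"x":0.6,"y":-5.2,"z":2.9,"rx":0,"ry":0,"rz":0,"grip":0},{"x":0.6,"y":-5.2,"z":2.9,"rx":0,"ry":0,"rz":0,"grip":0}]'; python3 - <<'E'
from h import *
s=__import__('workcell').env.state();print(np.round(s['joint_positions'],1),np.round(s["joint_vel"],1))
for z in (30,12):to(*heel_to((486,-313,z),220))
E
```

```text
time_s: 37.05
position: [478.9, -318.4, 126.4]
ee_rot: [[-0.641, 0.382, 0.666], [0.767, 0.32, 0.556], [-0.001, 0.867, -0.498]]
contact_force: [0.3, -0.6, -3.1]
gripper_width: 24.9
[109.3  86.7 -84.8 108.2  35.2  45.5 156.8] [ 0.  -0.7 -1.5  0.  -0.9 -0.1 -0.4]
t 37.05 xyz cm [-0.09 -3.38  1.99] rv [ 0.1  0.1 -0.2] F [ 0.3 -0.6 -3.1] w 24.9
t 37.05 xyz cm [-0.08 -4.94  2.88] rv [ 0.1  0.1 -0.2] F [ 0.3 -0.6 -3.1] w 24.9
```

```bash
python3 -m inch '[{"x":0,"y":-0.6,"z":0.4,"rx":0,"ry":0,"rz":0,"grip":0},{"x":0,"y":-1.3,"z":0.8,"rx":0,"ry":0,"rz":0,"grip":0},{"x":0,"y":-2,"z":1.2,"rx":0,"ry":0,"rz":0,"grip":0},{"x":0,"y":-2.7,"z":1.6,"rx":0,"ry":0,"rz":0,"grip":0},{"x":-0.1,"y":-3.4,"z":2,"rx":0,"ry":0,"rz":0,"grip":0},{"x":-0.1,"y":-4,"z":2.3,"rx":0,"ry":0,"rz":0,"grip":0},{"x":-0.1,"y":-4.4,"z":2.6,"rx":0,"ry":0,"rz":0,"grip":0},{"x":-0.1,"y":-4.6,"z":2.7,"rx":0,"ry":0,"rz":0,"grip":0},{"x":-0.1,"y":-4.6,"z":2.7,"rx":0,"ry":0,"rz":0,"grip":0}]'; python3 - <<'E'
from h import *
from workcell import env
s=env.state();print(np.round(s['joint_positions'],1))
R=np.array(s["ee_rot"]);F=R@Rft.T;o=s["position"]-F@pft
print("float x axis",np.round(F[:,0],3),"heel",np.round(o+F@[-75,0,25],1))
to(*heel_to((486,-313,8),220))
a=env.camera("top")["color"][180:400,360:640];b=env.camera("side")["color"][80:300,340:620]; cv2.imwrite("pics/c6.png",cv2.resize(np.vstack([a,b])[:,:,::-1],None,fx=1.36,fy=1.36))
E
```

```text
time_s: 37.95
position: [480.3, -319.0, 74.3]
ee_rot: [[-0.641, 0.38, 0.666], [0.767, 0.321, 0.555], [-0.003, 0.867, -0.498]]
contact_force: [0.0, -0.2, -3.7]
gripper_width: 24.9
[108.8  90.2 -81.1 107.4  37.8  43.9 159.5]
float x axis [-0.001 -0.001  1.   ] heel [ 486.6 -313.1   17.2]
t 37.95 xyz cm [ 0.05 -0.81  0.43] rv [ 0.1  0.1 -0.1] F [ 0.  -0.2 -3.7] w 24.9
```

View pics/c6.png

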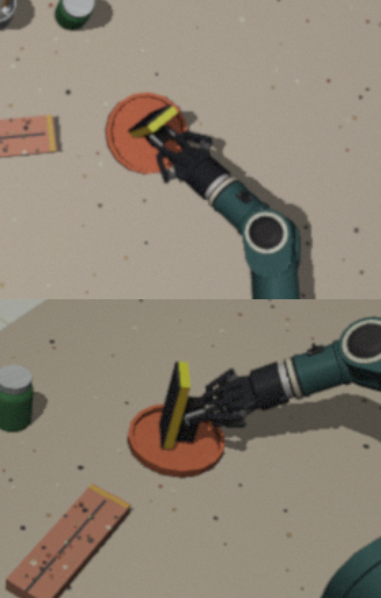

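```bash
python3 -m inch '[{"x":0,"y":-0.2,"z":0.12,"rx":0,"ry":0,"rz":0,"grip":0},{"x":0,"y":-0.4,"z":0.23,"rx":0,"ry":0,"rz":0,"grip":0},{"x":0,"y":-0.6,"z":0.35,"rx":0,"ry":0,"rz":0,"grip":0},{"x":0,"y":-0.65,"z":0.37,"rx":0,"ry":0,"rz":0,"grip":0},{"x":0,"y":-0.65,"z":0.37,"rx":0,"ry":0,"rz":0,"grip":0}]'|grep -E "pos|force"
python3 -m inch '[{"x":0,"y":-0.04,"z":0.02,"rx":0,"ry":0,"rz":0,"grip":0},{"x":0,"y":-0.09,"z":0.05,"rx":0,"ry":0,"rz":0,"grip":0},{"x":0,"y":-0.09,"z":0.05,"rx":0,"ry":0,"rz":0,"grip":0}]'|grep -E "pos|force"
```

```text
position: [480.3, -319.0, 66.9]
contact_force: [0.2, -0.7, -2.6]
position: [480.3, -319.1, 65.9]
contact_force: [-0.3, 1.0, -2.4]
```

```bash
python3 -m inch '[{"x":0,"y":-0.04,"z":0.025,"rx":0,"ry":0,"rz":0,"grip":0},{"x":0,"y":-0.04,"z":0.025,"rx":0,"ry":0,"rz":0,"grip":0}]'|grep -E "pos|force"
python3 -m inch '[{"x":0,"y":-0.04,"z":0.025,"rx":0,"ry":0,"rz":0,"grip":0},{"x":0,"y":-0.04,"z":0.025,"rx":0,"ry":0,"rz":0,"grip":0}]'|grep -E "pos|force"
```

```text
position: [480.3, -319.1, 65.5]
contact_force: [0.5, 0.9, -3.3]
position: [480.4, -319.1, 65.2]
contact_force: [-1.0, -0.6, -2.4]
```

```bash
python3 -m inch '[{"x":0,"y":-0.04,"z":0.025,"rx":0,"ry":0,"rz":0,"grip":0},{"x":0,"y":-0.04,"z":0.025,"rx":0,"ry":0,"rz":0,"grip":0},{"x":0,"y":-0.04,"z":0.025,"rx":0,"ry":0,"rz":0,"grip":0}]'|grep -E "pos|force"
python3 -m inch '[{"x":0,"y":-0.04,"z":0.025,"rx":0,"ry":0,"rz":0,"grip":0},{"x":0,"y":-0.04,"z":0.025,"rx":0,"ry":0,"rz":0,"grip":0},{"x":0,"y":-0.04,"z":0.025,"rx":0,"ry":0,"rz":0,"grip":0}]'|grep -E "pos|force"
```

```text
position: [480.5, -319.0, 65.2]
contact_force: [-2.7, 0.3, 1.0]
position: [480.5, -319.0, 65.1]
contact_force: [-4.0, -1.2, 4.7]
```

```bash
python3 -m inch '[{"x":0,"y":0.03,"z":-0.02,"rx":0,"ry":0,"rz":0,"grip":0},{"x":0,"y":0.03,"z":-0.02,"rx":0,"ry":0,"rz":0,"grip":0},{"x":0,"y":0.03,"z":-0.02,"rx":0,"ry":0,"rz":0,"grip":60},{"x":0,"y":0.03,"z":-0.02,"rx":0,"ry":0,"rz":0,"grip":100},{"x":0,"y":0.03,"z":-0.02,"rx":0,"ry":0,"rz":0,"grip":100},{"x":0,"y":0.03,"z":-0.02,"rx":0,"ry":0,"rz":0,"grip":100},{"x":0,"y":0.03,"z":-0.02,"rx":0,"ry":0,"rz":0,"grip":100},{"x":0,"y":0.03,"z":-0.02,"rx":0,"ry":0,"rz":0,"grip":100}]'; python3 - <<'E'
from h import *
from workcell import env
c=env.camera("side"); cv2.imwrite("pics/s7.png",cv2.resize(c["color"][80:300,340:620,::-1],None,fx=1.5,fy=1.5))
c=env.camera("wrist"); cv2.imwrite("pics/w7.png",c["color"][:,:,::-1])
E
```

```text
time_s: 40.65
position: [480.3, -319.1, 64.4]
ee_rot: [[-0.641, 0.381, 0.666], [0.767, 0.321, 0.555], [-0.003, 0.867, -0.498]]
contact_force: [0.5, -0.3, -0.7]
gripper_width: 85.3
```

View pics/w7.png

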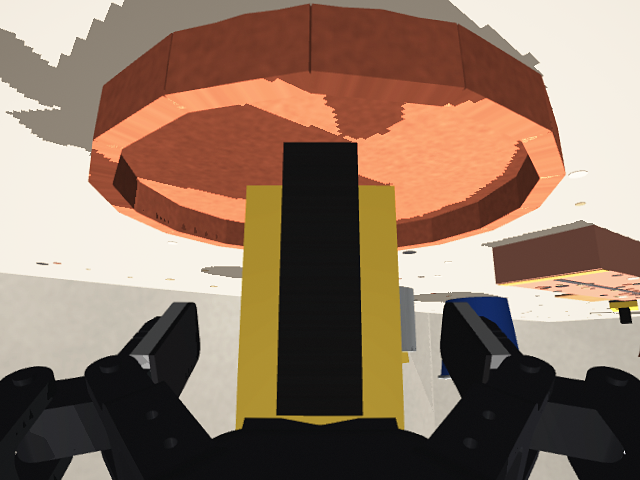

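Wrist view (upside down): the released float stands upright on its heel inside the saucer, and the fingers are open at cols ~190 and ~450, clear of the handle (280–360). Next I retreat along the tool axis.

```bash
python3 -m inch '[{"x":0,"y":0,"z":-0.7,"rx":0,"ry":0,"rz":0,"grip":100},{"x":0,"y":0,"z":-1.5,"rx":0,"ry":0,"rz":0,"grip":100},{"x":0,"y":0,"z":-2.5,"rx":0,"ry":0,"rz":0,"grip":100},{"x":0,"y":0,"z":-3.5,"rx":0,"ry":0,"rz":0,"grip":100},{"x":0,"y":0,"z":-4.5,"rx":0,"ry":0,"rz":0,"grip":100},{"x":0,"y":0,"z":-6,"rx":0,"ry":0,"rz":0,"grip":100},{"x":0,"y":0,"z":-7.5,"rx":0,"ry":0,"rz":0,"grip":100},{"x":0,"y":0,"z":-9,"rx":0,"ry":0,"rz":0,"grip":100},{"x":0,"y":0,"z":-10.5,"rx":0,"ry":0,"rz":0,"grip":100},{"x":0,"y":0,"z":-12,"rx":0,"ry":0,"rz":0,"grip":100},{"x":0,"y":0,"z":-12,"rx":0,"ry":0,"rz":0,"grip":100},{"x":0,"y":0,"z":-12,"rx":0,"ry":0,"rz":0,"grip":100}]'; python3 - <<'E'
from h import *
from workcell import env
print(np.round(env.state()['joint_positions'],1))
t=env.camera("top");c=env.camera("side")
a=t["color"][130:400,240:640];b=c["color"][80:350,240:640]; cv2.imwrite("pics/c8.png",np.vstack([a,b])[:,:,::-1])
r,cs,w=blob(t,(0,120,60),(12,255,255),22,(425,240,510,315)); show("saucer",r)
F=rt(220);o=np.array([484.6+2,-311.8-1.3,8])-F@[-75,0,25.]
for n,cc,roi in(("side",c,(420,60,560,260)),("top",t,(400,200,560,360))):
    f=240/np.tan(np.radians(cc["vfov"]/2));K=np.array([[f,0,cc["cx"]],[0,f,cc["cy"]],[0,0,1.]])
    P=np.array([[x,y,z] for x in(-75,75) for y in(-33,33) for z in(0,22)])@F.T+o
    q=cv2.projectPoints(P,cv2.Rodrigues(cc["R"])[0],cc["t"],K,np.array([cc["k1"],0,0,0.]))[0][:,0]
    print(n,"pred",cv2.convexHull(q.astype(int).astype(np.int32))[:,0].tolist()); r,cs,w=blob(cc,(20,100,30),(36,255,255),100,roi); print("obs",cv2.approxPolyDP(cv2.convexHull(cs),2,True)[:,0].tolist())
E
```

```text
time_s: 41.95
position: [400.2, -385.9, 124.2]
ee_rot: [[-0.641, 0.381, 0.666], [0.767, 0.321, 0.555], [-0.003, 0.867, -0.498]]
contact_force: [0.0, 0.6, 0.1]
gripper_width: 85.7
[117.5  88.8 -86.3 103.9  33.3  56.7 163.7]
saucer c [ 484.2 -311.2] sz [173.  175.3] ang 31.6
side pred [[477, 148], [466, 192], [457, 192], [455, 174], [466, 129], [475, 129]]
obs [[475, 130], [476, 158], [469, 185], [465, 191], [460, 191], [468, 131]]
top pred [[489, 262], [471, 277], [458, 283], [453, 277], [469, 263], [484, 256]]
obs [[488, 261], [470, 278], [457, 280], [456, 276], [485, 258]]
```

View pics/c8.png

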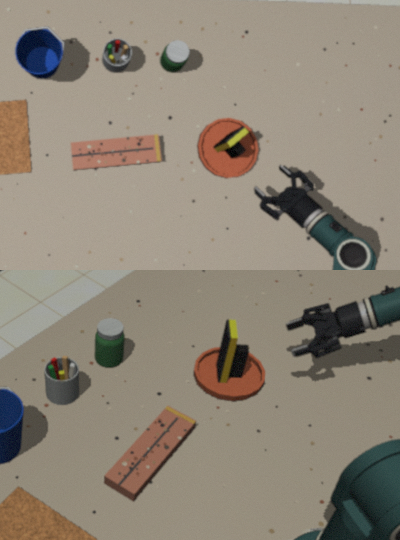

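The float stands upright in the saucer, matching the predicted outline to within about 3 px. The saucer has not moved and the gripper is clear, so I hand in.

```bash
python3 -c "
from workcell import env
print(env.close_job())"
```

```text
the job is handed in; nothing more can be done
None
```

The job is done and handed in at about 42 s, but one force spike on the way may have broken the 120 N wrist limit.

- **Stroke:** I rubbed the float along the whole seam in one stroke, from the brass-marked end to the plain end. My readings put the pressing force at about 8–13 N, and I saw no lift-off.
- **Mat and second hold:** I laid the float flat on the mat, let go and rose clear. I then took a tilted fresh hold, turned the float toe-up and stood it on its heel in the saucer.
- **Last checks:**
  - The float's outline matches an upright pose to within about 3 px, with its heel about 2–3 mm from the saucer's centre by the arm's pose.
  - The saucer has moved less than 1 mm.
  - The pail, tin and jar look untouched in the pictures, though I did not measure them.
  - The gripper is open and about 12 cm back from the float, reading almost no force.
- **Failed check:** At t = 25.85 s, turning the float up over the slab drove the arm quickly against its joint limits. One wrist reading came to about 133 N, above the 120 N limit. Nothing was in contact in the pictures and the next reading, 0.1 s later, was about 4 N, so I take it to be the arm's own motion. I cannot tell whether it counts as a failure.
- **Also on the way:** The first approach to the saucer was stopped by the joint ranges. I lifted the float and turned it through a safer arm posture before setting it down.

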